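Pack the socket and latch the sealed case

ROBOT

A 6-joint arm with a two-finger parallel gripper is mounted at the origin on the work surface. World frame = base frame: x ahead of the robot, y to its left, z up, the work surface at z = 0. Lengths are in m, angles in rad, forces in N, time in s.
With the tool pointing down it reaches from about 0.25 to 0.725 m from the base axis. Payload 4 kg.
Tool frame: the origin (TCP) lies at the very end of the fingers, on their centre line; the grasp point (between the pads) lies 19 mm behind it; x points along the fingers, z is the direction in which the jaws open and shut, and the axes are right-handed (so a half turn about x gives the same grasp; the last joint's range is limited). The gripper opens to 85 mm and grips with 20 to 120 N. Pads are 22 mm wide; open, the fingers measure 114 mm over their backs; the gripper's body (76 mm by 85 mm) begins 54 mm behind the grasp point. The pads swing forward as they close: fully open they stand 13 mm farther back than shut.
Start: joints at [1.286, 0.241, 0.005, 1.335, 0, 1.571], TCP at [0.14, 0.48, 0.231] pointing down, gripper open.
Joint ranges: [-2.72, 2.72], [-1.05, 1.87], [-1.09, 1.28], [-1.99, 2.15], [-1.42, 1.44], [-3.14, 3.14]. Speed limits (rad/s): [2.79, 2.79, 3.14, 3.14, 3.14, 3.14].

INTERFACE

Orientations are given as a unit quaternion [x, y, z, w].
In Python, from workcell import bot gives the robot as it stands.
- The arm moves only by the tool step_arm, never from a script. Its argument "series" is a list of rows, each an object of numbers: "x", "y", "z": the shift along the world's x, y, z in cm; "twist": the turn about the world's z in degrees; "jaw": the finger opening in cm, from 0 to 8.54. In form: [{"x": .., "y": .., "z": .., "twist": .., "jaw": ..}, ...]. A call has 1 to 10 rows; each row is the pose to reach, as a shift and turn from the pose measured when the call began; what a row does not reach only later rows make up. A row lasts 1/12 s, in which the tool goes at most 41.7 mm and 7.16 degrees, less where a joint would pass 70% of its speed; a pose out of reach is approached as far as the arm can. A call with a gripper value outside its range is refused whole. The fingers move at their own pace and stop on an object; the grip force is fixed at half the most. Time passes only in rows, so rows that repeat a pose let the fingers close. It gives the time, the measured TCP pose, the force and the opening at its end, in the units of the state.
- bot.get_obs(): the state, without advancing time (a new reading comes with each control period).
- bot.camera(name): name is "side" or "top"; returns (picture, depth): 420x560x3 uint8, red, green, blue; 420x560 float32, m along the optical axis (not along the pixel's ray), 0 where there is no reading.
- bot.camera_info(name): a dict with "camera_matrix" (3x3 intrinsics, pixels), "D" ([k1, k2, p1, p2, k3] as OpenCV has them; the pictures are not rectified), "R" (3x3) and "t" (3): a world point X has camera coordinates R X + t. Camera axes: x right, y down, z forward; pixel columns grow to the right and rows downward; lengths in m; the calibration is good to about 2 mm. A picture is of the moment at which its call begins. camera_info takes no time and is no camera call.
- bot.job_done(): hands the job in, once; it reports no verdict.
The state is a dict: "clock": time; "joint_pos": joint angles; "joint_vel": joint speeds; "tau": joint torques, N m; "eef_pos": TCP position; "tool_rot": TCP orientation; "ft_force": force on the tool from outside, world axes, zero at the start; "ft_torque": the same for the moment, N m; "grip_width": finger opening in m.
Only numpy, scipy, OpenCV 4.12 (cv2) and the standard library are available. Lean on these libraries where they do the work, as an engineer would, in place of code of your own. Each camera call takes 0.05 s, during which the arm holds its last target.

TASK

Put the missing deep socket back in the empty middle well of the sealed socket case, standing all the way down like its neighbours. Then swing the lid over and press it down on its rubber seal until the spring catch snaps over the keeper and holds the lid shut by itself; the lid is brittle plastic, so never bang it, and ease off as soon as the catch has snapped instead of bearing down on the squashed seal. Leave the other tools and sockets where they are.

Things in the scene. Friction and masses are not known exactly. Their poses are not given: they have to be found in the camera images.
- case: grey ribbed plastic case, fixed to the bench. Origin: centre of its underside, on the bench; its +x points from the catch side to the hinge side, z up. Tub 170 (x) by 240 (y) by 75 mm high. Inside, a tray, top 30 mm above the bench, with three wells in a row at x = -10 mm: y = -70 (24 mm socket in it), 0 (empty), +70 (32 mm socket in it). Shut, about 110 mm high.
- well (a point): centre of the mouth of the empty middle well, 30 mm above the bench: bore 31 mm, chamfered mouth, 18 mm deep. A socket that is not down in its well holds the lid up.
- socket_mid (a point): the missing socket: plain steel, 28 mm across, 78 mm tall, standing upright on the bench, slightly narrower at its foot, 0.14 to 0.28 kg. This point: on its axis, half-way up. The short wide socket nearby belongs elsewhere. Hold it in its upper half, so that the fingers stay above the tray; down in its well this point is 51 mm above the bench.
- lid (a joint): angle of the lid in rad: 0 = shut as far as it can ever go, grows as it opens; starts nearly upright, 1.5 to 1.8. Stiff hinge (0.3 N m): the lid stays where it is left. A shell 177 mm from hinge to free edge, 240 mm wide, 30 mm deep, with a flat carrying bail on its outer face 40 to 105 mm from the hinge. Shut and latched it reads anything from 0.002 to 0.046 (see seal).
- hinge (a point): middle of the lid's hinge axis, 75 mm above the bench, 90 mm to the case's +x; the axis runs along the case's y.
- pad (a point): where to press: middle of the grooved thumb pad on the lid's outer face, near the free edge over the catch, 152 mm from the hinge axis and 30 mm out from the rim plane. It moves with the lid; z axis = outward normal of the lid (up when shut), x axis points to the hinge. More than 28 N on the lid or case cracks the plastic.
- nose (a point): underside of the nose of the catch, a sprung steel plate 44 mm wide on the outside of the tub's -x side, top 102 mm above the bench; it snaps over a keeper bar on the lip rail. On the pad it takes 3 to 8 N to ride down the catch, then, against the seal (5 N per mm), 12 to 18 N until it snaps, with a drop of up to 5 N, sometimes faint. Let go earlier, the seal lifts the lid again.
- small_socket: 24 mm deep socket standing in its well in the case: leave it.
- large_socket: 32 mm deep socket standing in its well in the case: leave it.
- stubby: short wide steel socket, 44 mm across, 42 mm tall, standing on the bench: leave it.
- screwdriver: wooden-handled screwdriver lying on the bench, 220 mm long: leave it.
- hammer: wooden-handled hammer lying on the bench: leave it.
- wrench: steel wrench lying on the bench: leave it.
- tin: tin can, 72 mm across, 100 mm tall: leave it.
- bits_cup: dark metal cup, 72 mm across, 85 mm tall: leave it.
- seal (a joint): squash of the rubber bulb seal on the tub's rim at the catch side, in m: 0 = free, 0.005 = solid. The lid meets it through an aluminium lip rail on slotted screws, set up or down by as much as 3.5 mm from start to start, so it is first touched anywhere from 4.5 to 11.5 mm above rim level; 3 mm lower the catch snaps and pulls the rail down to 4 mm of squash. Reads about 0.004 once latched.
Not all that is in view belongs to the job. What is shaped like the part that bears socket_mid but blue or purple is not meant.

How it is judged:
On the way, in this order (a step that is already met when the one before it is completed fails the run):
1. the deep socket stands all the way down in the middle well (horizontal distance between socket_mid and well below 0.005 m and z of socket_mid in the frame of case below 0.055 m and angle between socket_mid's own z axis and vertical below 0.12 rad), for 0.2 s.
2. the lid is swung down onto its seal (value of joint lid below 0.1 rad), for 0.1 s.
At the end, for the whole second after the job is handed in: The deep socket stands upright (within 0.12 rad) in the middle well, within 5 mm of its axis and with its middle less than 55 mm above the case's underside; the lid is down (under 0.055 rad), let go and still, and the catch by itself keeps the seal squashed by more than 3 mm (all of step 1 and value of joint lid below 0.055 rad and value of joint seal above 0.003 m and velocity of joint lid between -0.02 and 0.02 rad/s); the robot touches nothing.
It fails at once if the robot presses on the case or lid with more than 28 N (contact force between any of the fingers, the arm and case above 28 N).
It fails at once if another socket or tool is moved more than 30 mm (distance of any of small_socket, large_socket, stubby, screwdriver, hammer, wrench, tin, bits_cup from where it was at the start of the episode above 0.03 m).
It also fails if it takes over 70 s, if anything falls off the work surface, if the arm or the gripper's body presses on something with over 40 N, if the wrist force passes 120 N, or if a joint passes its speed limit or range.

## Working session

There is one attempt and no reset: what is moved stays moved. The work goes in short steps, Python scripts to look and compute and a tool call to move; the robot and the scene stay as the last step left them, time stands still between calls to the robot, and variables do not carry over. Pictures are saved under pics/ and viewed, and the job is handed in when it is done.

Besides the shell and the picture viewer there is one more tool, called after "Emit:" as name([rows], argument=value, ...), one row to a line, values as JSON. step_arm: Moves the arm, as the interface text tells. Its arguments: {"type":"object","properties":{"series":{"type":"array","items":{"type":"object","properties":{"x":{"type":"number"},"y":{"type":"number"},"z":{"type":"number"},"twist":{"type":"number"},"jaw":{"type":"number"}}}}},"required":["series"]}

```bash
mkdir -p pics; ls; cat > h.py <<'E'
import numpy as np, cv2
from workcell import bot
def snap(n,name):
    im,d=bot.camera(n); np.savez(f'pics/{name}.npz',im=im,d=d)
    cv2.imwrite(f'pics/{name}.png',im[:,:,::-1]); return im,d
def info(n):
    c=bot.camera_info(n); return [np.array(c[k],float) for k in("camera_matrix","D","R","t")]
def ray(n,uv):
    K,D,R,t=info(n); uv=np.array(uv,float).reshape(-1,1,2)
    p=cv2.undistortPoints(uv,K,D).reshape(-1,2)
    d=np.c_[p,np.ones(len(p))]@R; return -R.T@t,d
def onz(n,uv,z):
    o,d=ray(n,uv); s=(z-o[2])/d[:,2]; return o+d*s[:,None]
def pts(n,uv,depth):
    o,d=ray(n,uv); return o+d*np.array(depth)[:,None]
def proj(n,X):
    K,D,R,t=info(n); return cv2.projectPoints(np.array(X,float).reshape(-1,1,3),cv2.Rodrigues(R)[0],t,K,D)[0].reshape(-1,2)
E
python3 - <<'E'
from h import *
for n in("top","side"):
    snap(n,n+"0"); K,D,R,t=info(n); print(n,K.tolist(),D,(-R.T@t),R.tolist())
print(bot.get_obs())
E
```

```text
pics
top [[447.95857147986425, 0.0, 281.6430834197347], [0.0, 447.95857147986425, 201.1418107417321], [0.0, 0.0, 1.0]] [-0.04068545  0.          0.          0.          0.        ] [ 0.27770077 -0.00884317  1.28144904] [[0.00725745550081473, -0.9999300712422674, -0.009337128310582072], [-0.982364920208961, -0.005384772989148976, -0.18689614164743287], [0.18683279391609936, 0.010528857739085982, -0.9823353044008013]]
side [[379.23268418866144, 0.0, 277.5716299624058], [0.0, 379.23268418866144, 211.46210500254253], [0.0, 0.0, 1.0]] [-0.05242223  0.          0.          0.          0.        ] [ 0.20380735 -0.79994655  0.59788794] [[0.9353408281261775, -0.353592405051899, 0.010485529545539099], [-0.1791855710822063, -0.4991317130616861, -0.8477971833711471], [0.3050083053888535, 0.7911004639776926, -0.5302169268687104]]
{'clock': 0.1, 'joint_pos': array([1.28597664e+00, 2.41308325e-01, 3.85666990e-03, 1.33520571e+00,
       2.57369534e-05, 1.57078816e+00]), 'joint_vel': array([-0.00086158, -0.00103844,  0.00396116,  0.00019943,  0.00106214,
        0.00020703]), 'tau': array([ 7.48631749e-06, -3.73137438e+01,  2.53010452e+01,  1.08259858e-02,
        3.98048553e-05,  2.55288867e-06]), 'eef_pos': array([0.14032486, 0.47931242, 0.23051575]), 'tool_rot': array([-0.42436329,  0.56643298,  0.42358883,  0.5653689 ]), 'ft_force': array([ 0.58409385, -0.28323413, -1.0093587 ]), 'ft_torque': array([0.05897951, 0.03634428, 0.06949546]), 'grip_width': 0.08550727029103937}
```

View pics/top0.png

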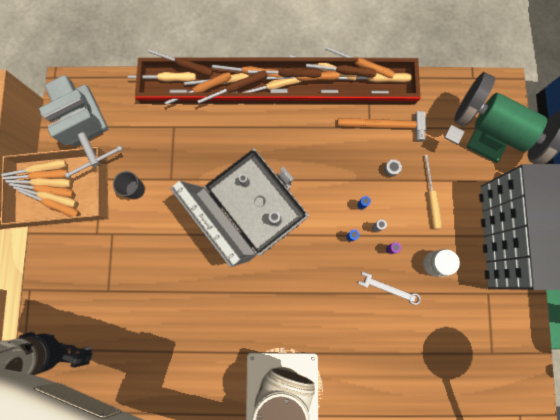

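View pics/side0.png

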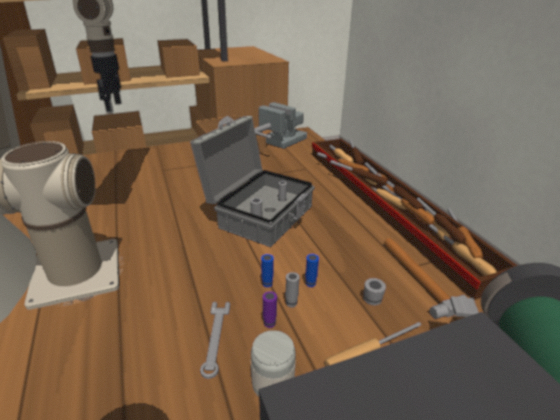

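```bash
python3 - <<'E'
from h import *
a=np.load('pics/top0.npz')['im'];b=np.load('pics/side0.npz')['im']
c=cv2.resize(a[145:275,330:450],None,fx=4.6,fy=4.6,interpolation=cv2.INTER_CUBIC)[:,:,::-1]
cv2.imwrite('pics/crop_t.png',c)
c=cv2.resize(a[140:275,165:315],None,fx=4.4,fy=4.4,interpolation=cv2.INTER_CUBIC)[:,:,::-1]
cv2.imwrite('pics/crop_c.png',c)
c=cv2.resize(b[110:340,190:400],None,fx=2.6,fy=2.6,interpolation=cv2.INTER_CUBIC)[:,:,::-1]
cv2.imwrite('pics/crop_s.png',c)
E
```

```text
(no output)
```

View pics/crop_t.png

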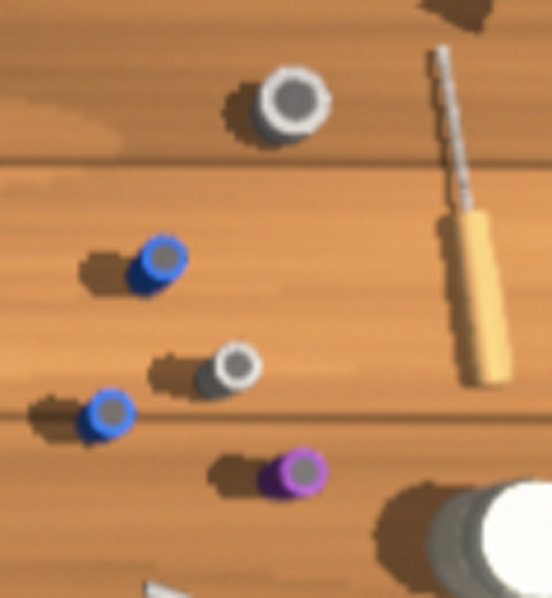

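View pics/crop_c.png

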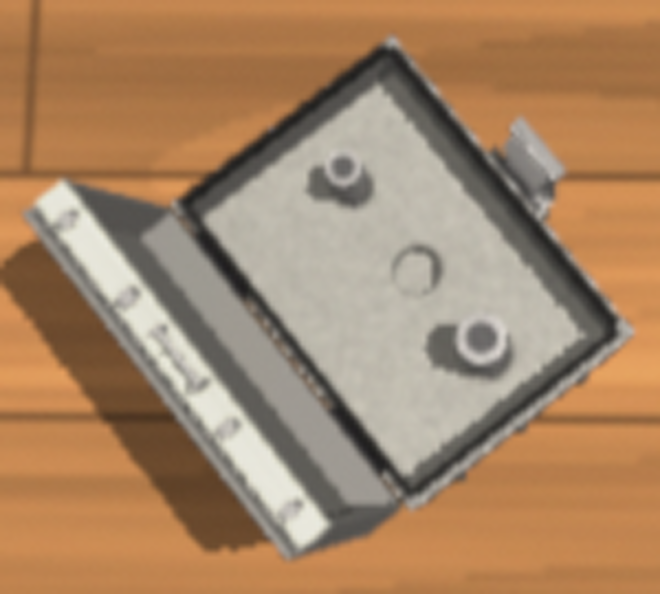

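View pics/crop_s.png

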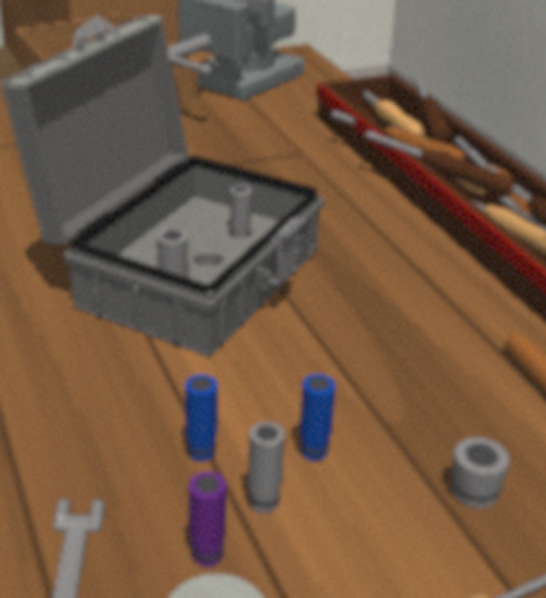

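```bash
python3 - <<'E'
from h import *
f=np.load('pics/top0.npz');a=f['im'];d=f['d']
hsv=cv2.cvtColor(a,cv2.COLOR_RGB2HSV)
m=((hsv[...,1]<45)&(hsv[...,2]>150)).astype(np.uint8); 
roi=np.zeros_like(m); roi[210:240,365:397]=1
cs=cv2.findContours(m*roi,cv2.RETR_EXTERNAL,cv2.CHAIN_APPROX_NONE)[0]
c=max(cs,key=cv2.contourArea); e=cv2.fitEllipse(c); print('steel',e, onz('top',e[0],.078))
for n,p in dict(b1=(365.7,201.1),b2=(354.1,235),pu=(395.9,247.6),well=(259.5,201.4)).items():
    print(n,onz('top',p,.03 if n=='well' else .078), d[int(p[1]),int(p[0])])
# side
b=np.load('pics/side0.npz');s=b['im']
print('side top', onz('side',[(190+266/2.6,110+431/2.6)],.078), 'well', onz('side',[(190+208/2.6,110+260/2.6)],.03))
# rim corners
P=[(392,42),(183,205),(630,330),(412,505)]
q=onz('top',[(165+x/4.4,140+y/4.4) for x,y in P],.075);print(q)
# sockets in tray / depth at spots
for n,p in dict(sm=(343,168),lg=(482,340),tray=(330,290)).items():
    u=(165+p[0]/4.4,140+p[1]/4.4); print(n,u,pts('top',[u],[d[int(round(u[1])),int(round(u[0]))]]))
E
```

```text
steel ((381.1569519042969, 224.31057739257812), (8.678526878356934, 9.259215354919434), 162.47296142578125) [[ 0.44419515 -0.26592125  0.078     ]]
b1 [[ 0.50796379 -0.22575607  0.078     ]] 1.2267327
b2 [[ 0.41476137 -0.19192693  0.078     ]] 1.2059448
pu [[ 0.38135567 -0.30350576  0.078     ]] 1.1997838
well [[0.51462386 0.06756843 0.03      ]] 1.2926387
side top [[ 0.44375044 -0.26558009  0.078     ]] well [[0.51300806 0.061956   0.03      ]]
[[ 0.654146    0.08249191  0.075     ]
 [ 0.5469953   0.21201834  0.075     ]
 [ 0.46912077 -0.06850001  0.075     ]
 [ 0.36031359  0.06476904  0.075     ]]
sm (242.95454545454544, 178.1818181818182) [[0.57014173 0.11130987 0.07999538]]
lg (274.5454545454545, 217.27272727272725) [[0.45920017 0.02255295 0.09546323]]
tray (240.0, 205.9090909090909) [[0.5010777  0.12269154 0.03112442]]
```

```bash
python3 - <<'E'
from h import *
from scipy.spatial.transform import Rotation as Ro
o=bot.get_obs()
R=Ro.from_quat(o['tool_rot']).as_matrix(); print(R.round(3)); z=R[:,2]; print('jaw ang',np.degrees(np.arctan2(z[1],z[0])))
p=o['eef_pos']
for h in(0,.05,.1,.15,.2,.25,.3,.35): print(h,proj('side',p+[0,0,h]).round(0),proj('top',p+[0,0,h]).round(0))
# lid top points from top depth
f=np.load('pics/top0.npz');d=f['d']
H,W=d.shape; vv,uu=np.mgrid[:H,:W]; X=pts('top',np.c_[uu.ravel(),vv.ravel()],d.ravel()).reshape(H,W,3)
c=np.array([.5146,.067])+.01*np.array([-.637,.771]); ex=np.array([-.637,.771]); ey=np.array([-.771,-.637])
L=np.stack([(X[...,:2]-c)@ex,(X[...,:2]-c)@ey,X[...,2]],-1)
for py in(-80,0,80):
  for v in range(0,400):pass
m=(abs(L[...,1])<.1)&(L[...,0]>.06)&(L[...,0]<.2)&(L[...,2]>.1)&(d>0)
l=L[m]
for z0 in np.arange(.1,.3,.02):
    k=(l[:,2]>=z0)&(l[:,2]<z0+.02)
    if k.sum():print(round(z0,2),k.sum(),np.percentile(l[k,0],[0,10,50,90,100]).round(3))
E
```

```text
[[-0.001 -0.96   0.281]
 [-0.002  0.281  0.96 ]
 [-1.     0.    -0.002]]
jaw ang 73.68150199469328
0 [[115. 112.]] [[ 72. 345.]]
0.05 [[112.  96.]] [[ 62. 348.]]
0.1 [[109.  80.]] [[ 50. 351.]]
0.15 [[105.  63.]] [[ 37. 354.]]
0.2 [[102.  45.]] [[ 22. 358.]]
0.25 [[98. 27.]] [[  6. 362.]]
0.3 [[94.  7.]] [[-12. 367.]]
0.35 [[ 90. -13.]] [[-33. 373.]]
0.1 136 [0.121 0.122 0.124 0.126 0.127]
0.12 131 [0.125 0.126 0.128 0.129 0.13 ]
0.14 1 [0.13 0.13 0.13 0.13 0.13]
0.22 305 [0.125 0.142 0.149 0.153 0.156]
0.24 764 [0.124 0.127 0.136 0.151 0.156]
0.26 6 [0.133 0.133 0.134 0.135 0.136]
```

```bash
python3 - <<'E'
from h import *
b=np.load('pics/side0.npz')['im']
cv2.imwrite('pics/crop_w.png',cv2.resize(b[0:140,40:180],None,fx=4,fy=4,interpolation=cv2.INTER_CUBIC)[:,:,::-1])
E
```

```text
(no output)
```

View pics/crop_w.png

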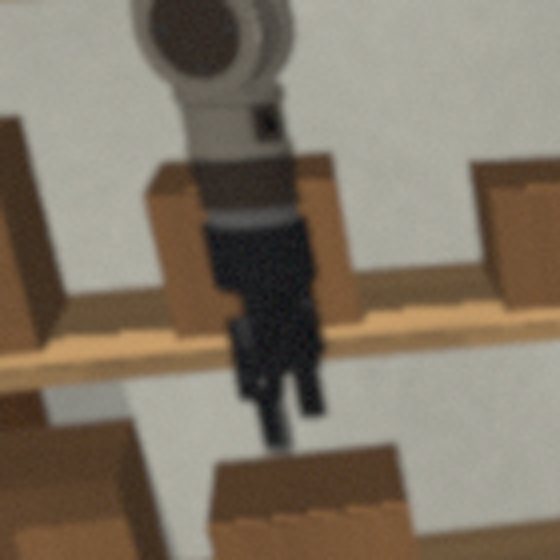

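Emit:
step_arm([
  {"x":1,"y":0,"z":4,"twist":-6,"jaw":5},
  {"x":3,"y":-2,"z":8,"twist":-12,"jaw":5},
  {"x":5,"y":-6,"z":10,"twist":-18,"jaw":5},
  {"x":8,"y":-10,"z":11,"twist":-24,"jaw":5},
  {"x":11,"y":-13,"z":11,"twist":-30,"jaw":5},
  {"x":14,"y":-16,"z":11,"twist":-36,"jaw":5},
  {"x":16,"y":-19,"z":11,"twist":-42,"jaw":5},
  {"x":18,"y":-22,"z":11,"twist":-48,"jaw":5},
  {"x":19,"y":-26,"z":11,"twist":-54,"jaw":5},
  {"x":20,"y":-30,"z":11,"twist":-60,"jaw":5},
])

```text
clock: 0.93
eef_pos: [0.3384, 0.1872, 0.3399]
tool_rot: [-0.083, 0.703, 0.082, 0.701]
ft_force: [1.5, 0.4, 0.1]
grip_width: 0.0496
```

Emit:
step_arm([
  {"x":1,"y":-4,"z":0,"twist":-5,"jaw":5},
  {"x":2,"y":-8,"z":0,"twist":-10,"jaw":5},
  {"x":3,"y":-12,"z":0,"twist":-15,"jaw":5},
  {"x":4,"y":-16,"z":0,"twist":-20,"jaw":5},
  {"x":5,"y":-20,"z":0,"twist":-25,"jaw":5},
  {"x":6,"y":-24,"z":-1,"twist":-30,"jaw":5},
  {"x":7,"y":-28,"z":-3,"twist":-34,"jaw":5},
  {"x":8,"y":-32,"z":-5,"twist":-34,"jaw":5},
  {"x":9,"y":-36,"z":-7,"twist":-34,"jaw":5},
  {"x":9.8,"y":-39.5,"z":-9,"twist":-34,"jaw":5},
])

```text
clock: 1.77
eef_pos: [0.4339, -0.1991, 0.255]
tool_rot: [0.127, 0.696, -0.127, 0.695]
ft_force: [1.1, 1.1, 0.1]
grip_width: 0.0501
```

Emit:
step_arm([
  {"x":0.5,"y":-3,"z":-1,"twist":0,"jaw":5},
  {"x":0.7,"y":-5,"z":-2,"twist":0,"jaw":5},
  {"x":0.7,"y":-5.8,"z":-3,"twist":0,"jaw":5},
  {"x":0.7,"y":-5.8,"z":-4,"twist":0,"jaw":5},
])

```text
clock: 2.1
eef_pos: [0.4404, -0.2585, 0.2135]
tool_rot: [0.128, 0.697, -0.128, 0.694]
ft_force: [0.6, 0.4, 0.1]
grip_width: 0.0503
```

```bash
python3 - <<'E'
from h import *
from scipy.spatial.transform import Rotation as Ro
o=bot.get_obs();p=o['eef_pos'];z=Ro.from_quat(o['tool_rot']).as_matrix()[:,2]
print(p,np.degrees(np.arctan2(z[1],z[0])),(np.array([.4440,-.2658,.036])-p)*100,o['ft_force'])
E
```

```text
[ 0.44044207 -0.25848786  0.21350011] -20.821211759946646 [  0.35579291  -0.73121392 -17.75001144] [0.62691965 0.4424758  0.08504544]
```

Emit:
step_arm([
  {"x":0.36,"y":-0.73,"z":-2,"jaw":5},
  {"x":0.36,"y":-0.73,"z":-5,"jaw":5},
  {"x":0.36,"y":-0.73,"z":-8,"jaw":5},
  {"x":0.36,"y":-0.73,"z":-10.5,"jaw":5},
  {"x":0.36,"y":-0.73,"z":-10.5,"jaw":5},
])

```text
$.series[0]: bad value
```

```bash
python3 - <<'E'
from h import *
a,_=snap('side','side1'); print(bot.get_obs()['eef_pos'])
cv2.imwrite('pics/side1c.png',cv2.resize(a[190:350,220:360],None,fx=4,fy=3.7,interpolation=cv2.INTER_CUBIC)[:,:,::-1])
E
```

```text
[ 0.43935725 -0.25651819  0.21159456]
```

View pics/side1c.png

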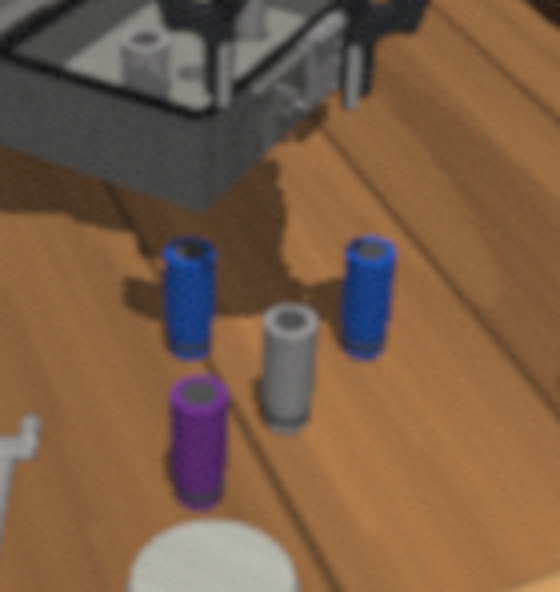

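Emit:
step_arm([
  {"x":0.5,"y":-0.9,"z":-2,"twist":0,"jaw":5},
  {"x":0.5,"y":-0.9,"z":-5,"twist":0,"jaw":5},
  {"x":0.5,"y":-0.9,"z":-8,"twist":0,"jaw":5},
  {"x":0.5,"y":-0.9,"z":-10.5,"twist":0,"jaw":5},
  {"x":0.5,"y":-0.9,"z":-10.5,"twist":0,"jaw":5},
  {"x":0.5,"y":-0.9,"z":-10.5,"twist":0,"jaw":5},
])

```text
clock: 2.65
eef_pos: [0.4435, -0.2635, 0.1061]
tool_rot: [0.128, 0.699, -0.125, 0.692]
ft_force: [0.2, 0.5, 0.4]
grip_width: 0.05
```

```bash
python3 - <<'E'
from h import *
a,_=snap('side','side2'); o=bot.get_obs(); print(o['eef_pos'],o['joint_vel'])
cv2.imwrite('pics/side2c.png',cv2.resize(a[190:350,220:360],None,fx=4,fy=3.7,interpolation=cv2.INTER_CUBIC)[:,:,::-1])
E
```

```text
[ 0.44481487 -0.26456618  0.10770096] [-0.00781315 -0.01910976  0.03848855 -0.00530966 -0.00036728 -0.00381787]
```

View pics/side2c.png

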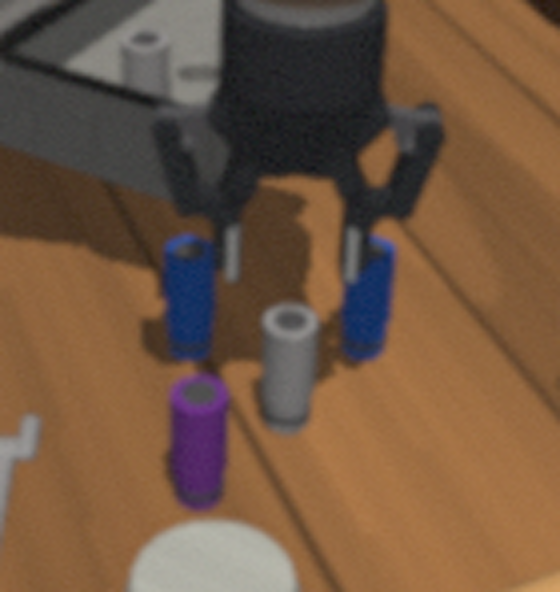

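Emit:
step_arm([
  {"x":0,"y":-0.1,"z":-2,"twist":0,"jaw":5},
  {"x":0,"y":-0.1,"z":-4.5,"twist":0,"jaw":5},
  {"x":0,"y":-0.1,"z":-6.5,"twist":0,"jaw":5},
  {"x":0,"y":-0.1,"z":-7,"twist":0,"jaw":5},
  {"x":0,"y":-0.1,"z":-7,"twist":0,"jaw":5},
  {"x":0,"y":-0.1,"z":-7,"twist":0,"jaw":2},
  {"x":0,"y":-0.1,"z":-7,"twist":0,"jaw":2},
  {"x":0,"y":-0.1,"z":-7,"twist":0,"jaw":2},
  {"x":0,"y":-0.1,"z":-7,"twist":0,"jaw":2},
  {"x":0,"y":-0.1,"z":-7,"twist":0,"jaw":2},
])

```text
clock: 3.53
eef_pos: [0.4465, -0.2665, 0.04]
tool_rot: [0.127, 0.696, -0.126, 0.695]
ft_force: [-0.7, 0.6, 6.6]
grip_width: 0.0267
```

Emit:
step_arm([
  {"x":0,"y":0,"z":1,"twist":0,"jaw":2},
  {"x":0,"y":0,"z":3,"twist":0,"jaw":2},
  {"x":0,"y":0,"z":6,"twist":0,"jaw":2},
  {"x":0,"y":0,"z":10,"twist":0,"jaw":2},
  {"x":0,"y":0,"z":13,"twist":0,"jaw":2},
  {"x":0,"y":0,"z":15,"twist":0,"jaw":2},
  {"x":0,"y":0,"z":15,"twist":0,"jaw":2},
])

```text
clock: 4.12
eef_pos: [0.4492, -0.2681, 0.1962]
tool_rot: [0.126, 0.693, -0.128, 0.698]
ft_force: [0.8, -0.0, -1.6]
grip_width: 0.0266
```

```bash
python3 - <<'E'
from h import *
a,_=snap('side','side3'); o=bot.get_obs(); print(o['eef_pos'],o['ft_force'],o['grip_width'])
cv2.imwrite('pics/side3c.png',cv2.resize(a[90:350,200:400],None,fx=3,fy=2.3,interpolation=cv2.INTER_CUBIC)[:,:,::-1])
E
```

```text
[ 0.44809039 -0.26744598  0.19327411] [ 0.10192562 -0.33006654 -2.58662086] 0.026626382275071324
```

View pics/side3c.png

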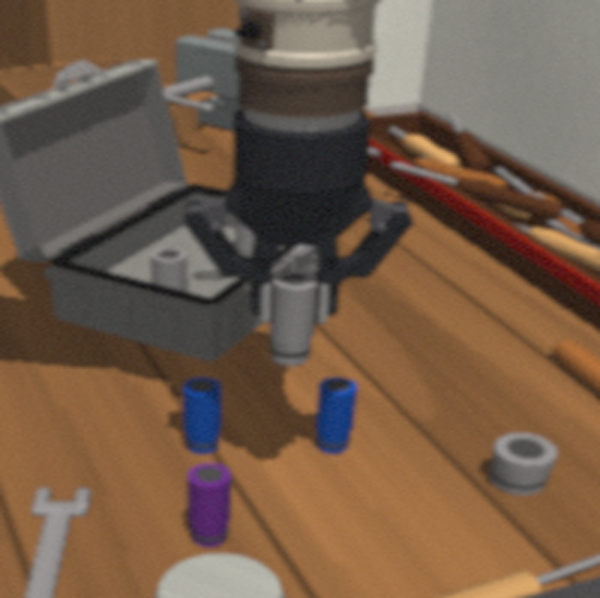

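Emit:
step_arm([
  {"x":0.6,"y":3,"z":0.5,"twist":-3,"jaw":2},
  {"x":1.3,"y":7,"z":0.5,"twist":-6,"jaw":2},
  {"x":2,"y":11,"z":0.5,"twist":-9,"jaw":2},
  {"x":2.8,"y":15,"z":0.5,"twist":-12,"jaw":2},
  {"x":3.6,"y":19,"z":0.5,"twist":-15,"jaw":2},
  {"x":4.4,"y":23,"z":0.5,"twist":-15,"jaw":2},
  {"x":5.2,"y":27,"z":0.5,"twist":-15,"jaw":2},
  {"x":6,"y":30.5,"z":0.5,"twist":-15,"jaw":2},
  {"x":6.6,"y":33,"z":0.5,"twist":-15,"jaw":2},
  {"x":6.6,"y":33.4,"z":0.5,"twist":-15,"jaw":2},
])

```text
clock: 5.0
eef_pos: [0.5136, 0.0708, 0.1962]
tool_rot: [0.214, 0.674, -0.215, 0.674]
ft_force: [1.2, -0.6, -2.2]
grip_width: 0.0265
```

Emit:
step_arm([
  {"x":0,"y":0.3,"z":-2,"twist":0,"jaw":2},
  {"x":0,"y":0.3,"z":-4,"twist":0,"jaw":2},
  {"x":0,"y":0.3,"z":-6,"twist":0,"jaw":2},
  {"x":0,"y":0.3,"z":-7,"twist":0,"jaw":2},
  {"x":0,"y":0.3,"z":-7,"twist":0,"jaw":2},
  {"x":0,"y":0.3,"z":-7,"twist":0,"jaw":2},
])

```text
clock: 5.5
eef_pos: [0.5127, 0.0731, 0.1253]
tool_rot: [0.214, 0.674, -0.216, 0.673]
ft_force: [0.5, -0.7, -1.9]
grip_width: 0.0268
```

```bash
python3 - <<'E'
from h import *
from scipy.spatial.transform import Rotation as Ro
for n in('side','top'):
    a,_=snap(n,n+'4'); o=bot.get_obs(); print(o['eef_pos'],o['ft_force'],o['grip_width'])
    z=Ro.from_quat(o['tool_rot']).as_matrix(); print(z.round(3))
    b=a[160:260,220:340] if n=='side' else a[140:270,180:320]
    cv2.imwrite(f'pics/{n}4c.png',cv2.resize(b,None,fx=5 if n=='side' else 4,fy=5 if n=='side' else 4,interpolation=cv2.INTER_CUBIC)[:,:,::-1])
E
```

```text
[0.51376436 0.07333501 0.1264652 ] [-0.00968469 -1.25605728 -1.69064222] 0.026758322467896636
[[ 0.     0.579  0.815]
 [-0.002  0.815 -0.579]
 [-1.    -0.001  0.001]]
[0.51436959 0.07349277 0.12712197] [ 0.14927607  0.29732655 -1.55402583] 0.026306767913167342
[[ 0.002  0.579  0.815]
 [-0.001  0.815 -0.579]
 [-1.    -0.     0.002]]
```

View pics/side4c.png

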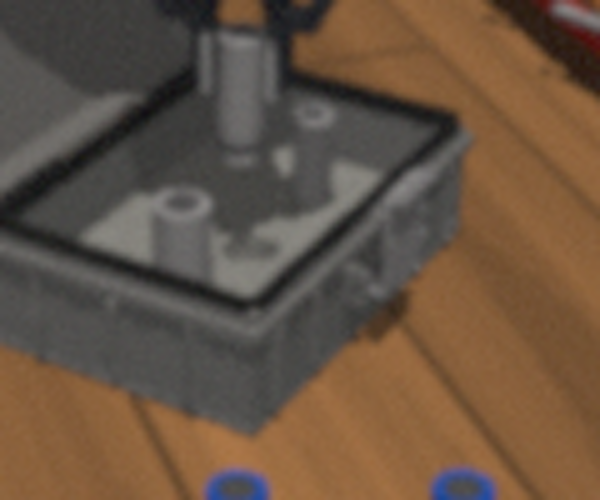

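View pics/top4c.png

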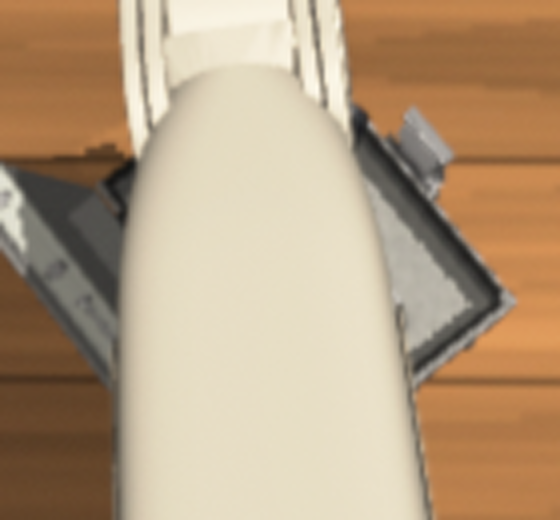

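```bash
python3 - <<'E'
from h import *
a=np.load('pics/side0.npz')['im']; b=np.load('pics/side4.npz')['im']
A=cv2.resize(a[190:230,230:310],None,fx=9,fy=9,interpolation=cv2.INTER_CUBIC)
B=cv2.resize(b[160:200,230:310],None,fx=9,fy=9,interpolation=cv2.INTER_CUBIC)
cv2.imwrite('pics/cmp4.png',np.vstack([A,B])[:,:,::-1][:600])
cv2.imwrite('pics/cmp4.png',cv2.resize(np.vstack([A,B]),None,fx=.83,fy=.83)[:,:,::-1])
E
```

```text
(no output)
```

View pics/cmp4.png

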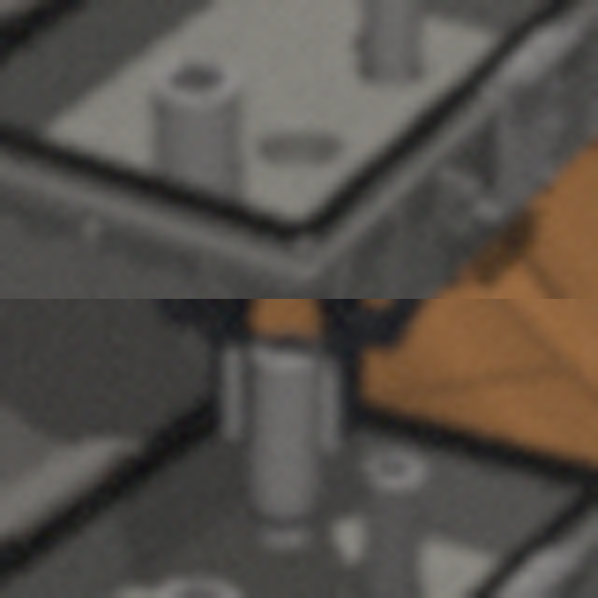

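```bash
python3 - <<'E'
from h import *
print('well',onz('side',(270.3,210.1),.03))
for z in(.084,.087,.09): print('foot',z,onz('side',(267.9,192.1),z))
for z in(.162,.165,.168): print('top',z,onz('side',(268.55,167.9),z))
for q in [(.514,.0735,.087),(.514,.0735,.165)]: print(proj('side',q))
E
```

```text
well [[0.51362778 0.06116122 0.03      ]]
foot 0.084 [[0.51001474 0.07090107 0.084     ]]
foot 0.087 [[0.50822714 0.06581719 0.087     ]]
foot 0.09 [[0.50643955 0.06073331 0.09      ]]
top 0.162 [[0.50916211 0.0626422  0.162     ]]
top 0.165 [[0.50706051 0.05670543 0.165     ]]
top 0.168 [[0.5049589  0.05076866 0.168     ]]
[[268.93482977 190.49647953]]
[[268.89390885 164.97178355]]
```

Emit:
step_arm([
  {"x":0.2,"y":-0.4,"z":-1,"twist":0,"jaw":2},
  {"x":0.2,"y":-0.7,"z":-2,"twist":0,"jaw":2},
  {"x":0.2,"y":-0.7,"z":-3,"twist":0,"jaw":2},
  {"x":0.2,"y":-0.7,"z":-4,"twist":0,"jaw":2},
  {"x":0.2,"y":-0.7,"z":-4.7,"twist":0,"jaw":2},
  {"x":0.2,"y":-0.7,"z":-4.7,"twist":0,"jaw":2},
  {"x":0.2,"y":-0.7,"z":-4.7,"twist":0,"jaw":2},
])

```text
clock: 6.18
eef_pos: [0.5157, 0.0665, 0.0792]
tool_rot: [0.214, 0.674, -0.215, 0.674]
ft_force: [0.3, 0.3, -0.8]
grip_width: 0.0266
```

```bash
python3 - <<'E'
from h import *
b,_=snap('side','side5'); o=bot.get_obs(); print(o['eef_pos'],o['ft_force'],o['joint_vel'])
cv2.imwrite('pics/side5c.png',cv2.resize(b[165:235,225:315],None,fx=8,fy=8,interpolation=cv2.INTER_CUBIC)[:,:,::-1])
E
```

```text
[0.51629486 0.06654837 0.0798892 ] [ 0.37970402  0.11571499 -1.61554897] [ 0.00093021 -0.01129219  0.01492913  0.00049426 -0.00054761 -0.00072875]
```

View pics/side5c.png

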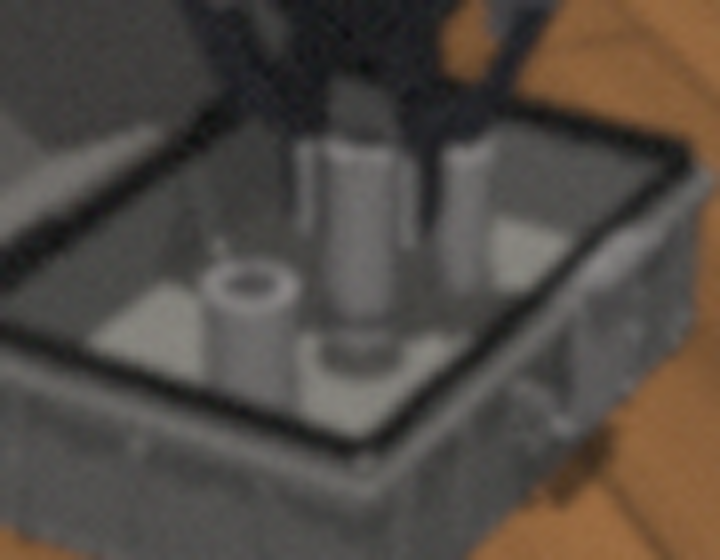

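Emit:
step_arm([
  {"x":0,"y":0,"z":-0.5,"twist":0,"jaw":2},
  {"x":0,"y":0,"z":-0.9,"twist":0,"jaw":2},
  {"x":0,"y":0,"z":-1.3,"twist":0,"jaw":2},
  {"x":0,"y":0,"z":-1.6,"twist":0,"jaw":2},
])

```text
clock: 6.57
eef_pos: [0.5161, 0.0666, 0.0634]
tool_rot: [0.214, 0.673, -0.215, 0.674]
ft_force: [-0.1, -0.1, -2.4]
grip_width: 0.0265
```

Emit:
step_arm([
  {"x":0,"y":0,"z":-0.4,"twist":0,"jaw":2},
  {"x":0,"y":0,"z":-0.8,"twist":0,"jaw":2},
  {"x":0,"y":0,"z":-1.1,"twist":0,"jaw":2},
  {"x":0,"y":0,"z":-1.2,"twist":0,"jaw":2},
])

```text
clock: 6.9
eef_pos: [0.5161, 0.0667, 0.0519]
tool_rot: [0.214, 0.673, -0.215, 0.674]
ft_force: [-3.8, -0.4, 12.1]
grip_width: 0.0266
```

Emit:
step_arm([
  {"x":0,"y":0,"z":0.1,"twist":0,"jaw":4.2},
  {"x":0,"y":0,"z":0.1,"twist":0,"jaw":4.2},
  {"x":0,"y":0,"z":0.2,"twist":0,"jaw":4.2},
  {"x":0,"y":0,"z":0.4,"twist":0,"jaw":4.2},
])

```text
clock: 7.23
eef_pos: [0.5161, 0.0667, 0.056]
tool_rot: [0.214, 0.673, -0.215, 0.674]
ft_force: [-0.1, -0.4, 0.2]
grip_width: 0.0419
```

Emit:
step_arm([
  {"x":0,"y":0,"z":1,"twist":0,"jaw":4.2},
  {"x":0,"y":0,"z":3,"twist":0,"jaw":4.2},
  {"x":0,"y":0,"z":6,"twist":0,"jaw":4.2},
  {"x":0,"y":0,"z":9,"twist":0,"jaw":4.2},
  {"x":0,"y":0,"z":12,"twist":0,"jaw":4.2},
  {"x":0,"y":0,"z":15,"twist":0,"jaw":2},
  {"x":0,"y":-3,"z":18,"twist":0,"jaw":0},
  {"x":0,"y":-6,"z":20,"twist":0,"jaw":0},
  {"x":0,"y":-10,"z":22,"twist":0,"jaw":0},
  {"x":0,"y":-14,"z":24,"twist":0,"jaw":0},
])

```text
clock: 8.07
eef_pos: [0.516, -0.0687, 0.2957]
tool_rot: [0.214, 0.673, -0.214, 0.675]
ft_force: [0.8, -0.0, -0.0]
grip_width: 0.0002
```

```bash
python3 - <<'E'
from h import *
b,_=snap('side','side6'); o=bot.get_obs(); print(o['eef_pos'],o['ft_force'])
t,_=snap('top','top6')
cv2.imwrite('pics/side6c.png',cv2.resize(b[100:250,180:330],None,fx=4,fy=4,interpolation=cv2.INTER_CUBIC)[:,:,::-1])
E
```

```text
[ 0.51726362 -0.07583914  0.29943327] [ 1.45403922 -2.75914676  2.68635038]
```

View pics/side6c.png

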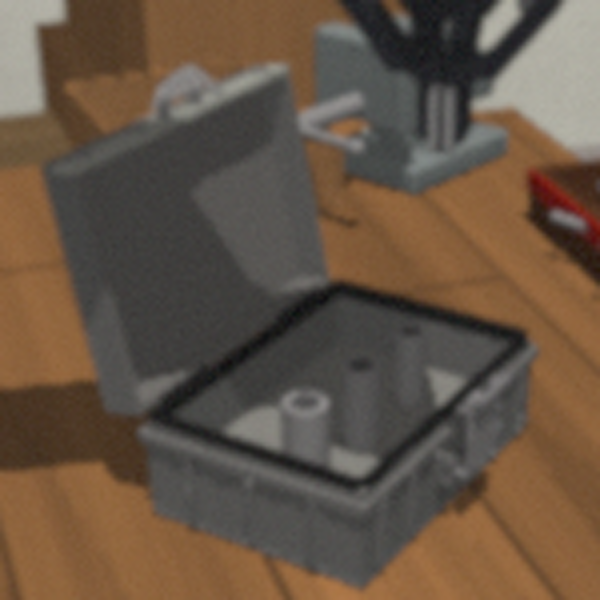

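View pics/top6.png

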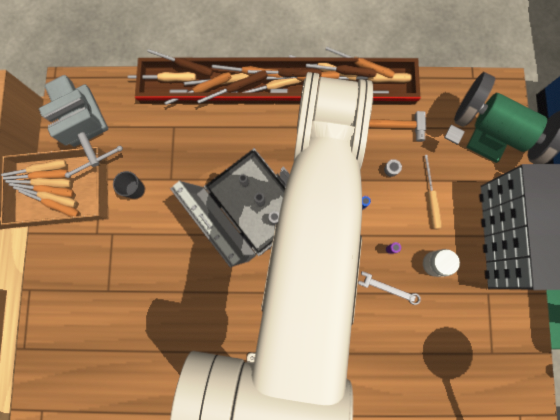

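```bash
python3 - <<'E'
from h import *
f=np.load('pics/top6.npz');d=f['d'];a=f['im']
H,W=d.shape; vv,uu=np.mgrid[:H,:W]; X=pts('top',np.c_[uu.ravel(),vv.ravel()],d.ravel()).reshape(H,W,3)
r=(slice(188,208),slice(248,272)); Z=X[r]; m=(Z[...,2]>.078)&(Z[...,2]<.12); print(m.sum(),Z[m].mean(0),np.percentile(Z[m][:,2],[5,50,95]))
c=np.array([.5146,.067])+.01*np.array([-.637,.771]); ex=np.array([-.637,.771]); ey=np.array([-.771,-.637])
L=np.stack([(X[...,:2]-c)@ex,(X[...,:2]-c)@ey,X[...,2]],-1)
m=(abs(L[...,1])<.115)&(L[...,0]>.1)&(L[...,0]<.2)&(L[...,2]>.22); l=L[m]; 
A=np.c_[l[:,0],np.ones(len(l))]; k=np.linalg.lstsq(A,l[:,2],rcond=None)[0]; print('edge face slope',k,'lean',np.arctan(-k[0]),l[:,0].min(),l[:,0].max(),l[:,1].min(),l[:,1].max())
E
```

```text
86 [0.51418805 0.0664576  0.08836355] [0.08392325 0.08856983 0.09305312]
edge face slope [-0.30461574  0.28422777] lean 0.29568602157166346 0.12290527304120186 0.1563403747184451 -0.11489613910700373 0.11473710947880282
```

```bash
python3 - <<'E'
from h import *
f=np.load('pics/side6.npz');d=f['d'];a=f['im']
for p in [(226,119),(222,125),(228,126),(205,135),(240,125)]:
    print(p,d[p[1],p[0]],pts('side',[p],[d[p[1],p[0]]]))
cv2.imwrite('pics/l1.png',cv2.resize(a[105:165,185:265],None,fx=9,fy=9,interpolation=cv2.INTER_CUBIC)[:,:,::-1])
t=np.load('pics/top6.npz')['im']
cv2.imwrite('pics/l2.png',cv2.resize(t[170:275,160:265],None,fx=5.5,fy=5.5,interpolation=cv2.INTER_CUBIC)[:,:,::-1])
c=np.array([.5082,.0747]);ex=np.array([-.637,.771]); ey=np.array([-.771,-.637])
def W(x,y,z): return np.r_[c+x*ex+y*ey,z]
for p in [(.124,0,.25),(.1515,0,.236),(.124,-.12,.25),(.124,.12,.25)]: print(p,W(*p),proj('side',W(*p)),proj('top',W(*p)))
E
```

```text
(226, 119) 1.6385499 [[0.56617971 0.77565475 0.06685166]]
(222, 125) 1.5782065 [[0.53274402 0.7109624  0.06490354]]
(228, 126) 1.0375785 [[0.43501157 0.18614029 0.24526717]]
(205, 135) 0.9800015 [[0.3621359  0.14094522 0.24450414]]
(240, 125) 1.1115686 [[0.4850619  0.24539129 0.22291622]]
(0.124, 0, 0.25) [0.429212 0.170304 0.25    ] [[227.26702475 126.41839512]] [[209.4259292  219.56866515]]
(0.1515, 0, 0.236) [0.4116945 0.1915065 0.236    ] [[219.45246629 129.5787944 ]] [[201.1880416  227.73960645]]
(0.124, -0.12, 0.25) [0.521732 0.246744 0.25    ] [[251.55957275 114.5863761 ]] [[178.83486741 180.79210384]]
(0.124, 0.12, 0.25) [0.336692 0.093864 0.25    ] [[198.39996837 140.55532777]] [[241.21067197 259.74275075]]
```

View pics/l1.png

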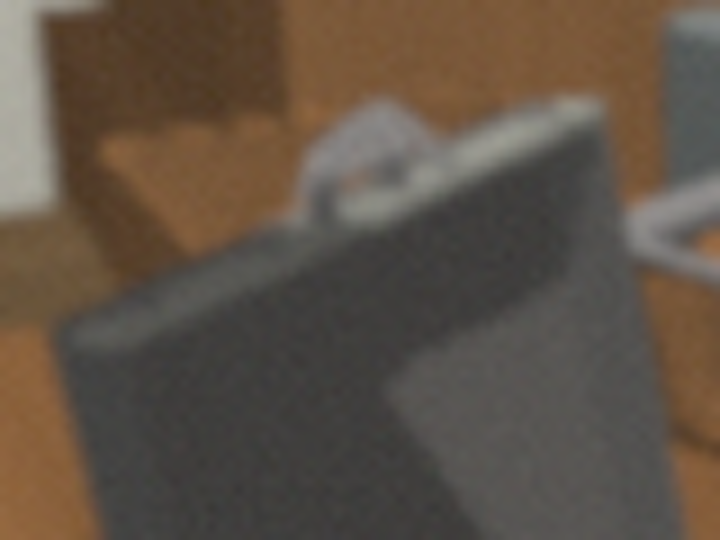

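View pics/l2.png

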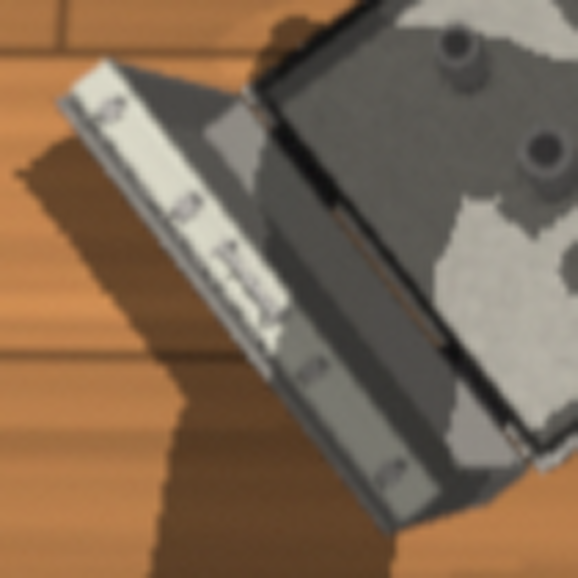

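Emit:
step_arm([
  {"x":0,"y":1,"z":3,"twist":7,"jaw":0},
  {"x":-1,"y":3,"z":5,"twist":14,"jaw":0},
  {"x":-2.5,"y":6,"z":6,"twist":21,"jaw":0},
  {"x":-4,"y":9.5,"z":6,"twist":28,"jaw":0},
  {"x":-5.5,"y":13,"z":6,"twist":35,"jaw":0},
  {"x":-7,"y":16.5,"z":6,"twist":42,"jaw":0},
  {"x":-8.5,"y":20,"z":6,"twist":49,"jaw":0},
  {"x":-10,"y":23.5,"z":6,"twist":56,"jaw":0},
  {"x":-12,"y":27,"z":6,"twist":63,"jaw":0},
  {"x":-14,"y":30,"z":6,"twist":70,"jaw":0},
])

```text
clock: 9.0
eef_pos: [0.3757, 0.2295, 0.3579]
tool_rot: [-0.209, 0.672, 0.212, 0.678]
ft_force: [0.1, 0.4, 1.4]
grip_width: -0.0002
```

Emit:
step_arm([
  {"x":-1,"y":1,"z":0,"twist":5,"jaw":0},
  {"x":-1,"y":1,"z":0,"twist":5,"jaw":0},
  {"x":-1,"y":1,"z":0,"twist":5,"jaw":0},
])

```text
clock: 9.25
eef_pos: [0.3647, 0.2403, 0.3582]
tool_rot: [-0.239, 0.662, 0.242, 0.668]
ft_force: [-0.0, -0.1, 0.2]
grip_width: -0.0004
```

```bash
cat >> h.py <<'E'
C=np.array([.5082,.0747]);ex=np.array([-.637,.771]); ey=np.array([-.771,-.637])
def Wd(x,y,z): return np.r_[C+x*ex+y*ey,z]
def st():
    from scipy.spatial.transform import Rotation as Ro
    o=bot.get_obs();p=o['eef_pos'];z=Ro.from_quat(o['tool_rot']).as_matrix()[:,2]
    print('t',o['clock'],'p',p.round(4),'case',((p[:2]-C)@ex).round(4),((p[:2]-C)@ey).round(4),'jaw',np.degrees(np.arctan2(z[1],z[0])).round(1),'F',o['ft_force'].round(1))
    return p
def go(x,y,z): print('shift cm',((Wd(x,y,z)-bot.get_obs()['eef_pos'])*100).round(2))
E
python3 -c "
from h import *
st(); go(.2,0,.205)"
```

```text
t 9.25 p [0.3647 0.2403 0.3582] case 0.2191 0.0051 jaw 39.8 F [-0.  -0.1  0.2]
shift cm [  1.61  -1.14 -15.32]
```

Emit:
step_arm([
  {"x":0.6,"y":-0.5,"z":-3,"twist":0,"jaw":0},
  {"x":1.2,"y":-0.8,"z":-6.5,"twist":0,"jaw":0},
  {"x":1.2,"y":-0.8,"z":-10,"twist":0,"jaw":0},
  {"x":1.2,"y":-0.8,"z":-12,"twist":0,"jaw":0},
  {"x":1.2,"y":-0.8,"z":-13,"twist":0,"jaw":0},
  {"x":1.2,"y":-0.8,"z":-13.6,"twist":0,"jaw":0},
  {"x":1.2,"y":-0.8,"z":-13.6,"twist":0,"jaw":0},
])

```text
clock: 9.83
eef_pos: [0.3766, 0.231, 0.221]
tool_rot: [-0.238, 0.663, 0.241, 0.668]
ft_force: [-0.3, -0.3, 0.0]
grip_width: -0.0002
```

```bash
python3 -c "
from h import *
a,_=snap('side','side7')
cv2.imwrite('pics/side7c.png',cv2.resize(a[60:210,160:300],None,fx=4,fy=4,interpolation=cv2.INTER_CUBIC)[:,:,::-1])
st(); go(.175,0,.218);go(.165,0,.218);go(.13,0,.222);go(.09,0,.2275)"
```

```text
t 9.8833 p [0.3771 0.2316 0.2222] case 0.2045 0.0012 jaw 39.6 F [-0.3  0.2 -0.2]
shift cm [ 1.96 -2.19 -0.42]
shift cm [ 2.6  -2.97 -0.42]
shift cm [ 4.83 -5.66 -0.02]
shift cm [ 7.38 -8.75  0.53]
```

View pics/side7c.png

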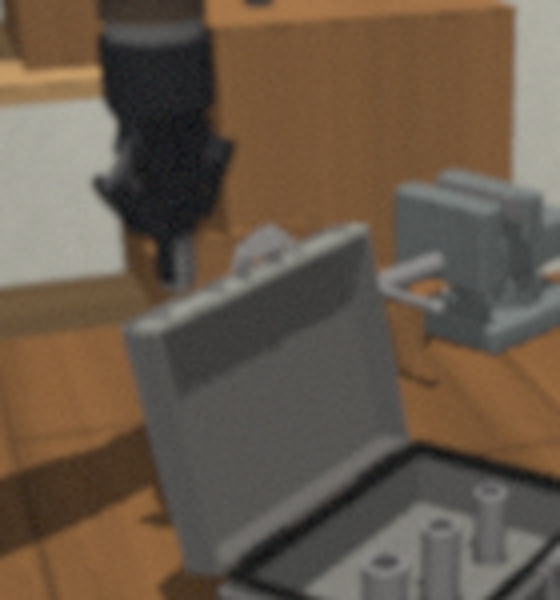

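Emit:
step_arm([
  {"x":0.6,"y":-0.7,"z":-0.4,"twist":0,"jaw":0},
  {"x":1.3,"y":-1.5,"z":-0.4,"twist":0,"jaw":0},
  {"x":1.7,"y":-2,"z":-0.4,"twist":0,"jaw":0},
  {"x":2,"y":-2.4,"z":-0.4,"twist":0,"jaw":0},
  {"x":2.2,"y":-2.7,"z":-0.4,"twist":0,"jaw":0},
  {"x":2.4,"y":-2.9,"z":-0.4,"twist":0,"jaw":0},
  {"x":2.6,"y":-3.1,"z":-0.4,"twist":0,"jaw":0},
  {"x":2.8,"y":-3.4,"z":-0.4,"twist":0,"jaw":0},
  {"x":3,"y":-3.6,"z":-0.4,"twist":0,"jaw":0},
  {"x":3.2,"y":-3.8,"z":-0.4,"twist":0,"jaw":0},
])

```text
clock: 10.72
eef_pos: [0.4091, 0.1938, 0.2184]
tool_rot: [-0.238, 0.662, 0.242, 0.668]
ft_force: [-3.0, 2.1, 2.5]
grip_width: -0.0001
```

```bash
python3 -c "
from h import *
st(); go(.13,0,.222);go(.09,0,.2275)"
```

```text
t 10.7167 p [0.4091 0.1938 0.2184] case 0.155 0.0006 jaw 39.7 F [-3.   2.1  2.5]
shift cm [ 1.63 -1.89  0.36]
shift cm [ 4.18 -4.97  0.91]
```

Emit:
step_arm([
  {"x":0.3,"y":-0.4,"z":0,"twist":0,"jaw":0},
  {"x":0.6,"y":-0.8,"z":0.1,"twist":0,"jaw":0},
  {"x":1,"y":-1.2,"z":0.2,"twist":0,"jaw":0},
  {"x":1.3,"y":-1.6,"z":0.3,"twist":0,"jaw":0},
  {"x":1.6,"y":-1.9,"z":0.4,"twist":0,"jaw":0},
  {"x":1.9,"y":-2.3,"z":0.4,"twist":0,"jaw":0},
  {"x":2.3,"y":-2.7,"z":0.5,"twist":0,"jaw":0},
  {"x":2.6,"y":-3.1,"z":0.5,"twist":0,"jaw":0},
  {"x":2.9,"y":-3.5,"z":0.6,"twist":0,"jaw":0},
  {"x":3.2,"y":-3.9,"z":0.6,"twist":0,"jaw":0},
])

```text
clock: 11.55
eef_pos: [0.4415, 0.1544, 0.2242]
tool_rot: [-0.238, 0.662, 0.242, 0.668]
ft_force: [-2.1, 1.3, 1.2]
grip_width: -0.0002
```

```bash
python3 -c "
from h import *
a,_=snap('side','side8')
cv2.imwrite('pics/side8c.png',cv2.resize(a[60:210,160:300],None,fx=4,fy=4,interpolation=cv2.INTER_CUBIC)[:,:,::-1])
st(); go(.09,0,.2275);go(.045,0,.217)"
```

```text
t 11.6 p [0.4421 0.1537 0.2243] case 0.1031 0.0006 jaw 39.6 F [-0.9  0.6  0.1]
shift cm [ 0.88 -0.97  0.32]
shift cm [ 3.75 -4.44 -0.73]
```

View pics/side8c.png

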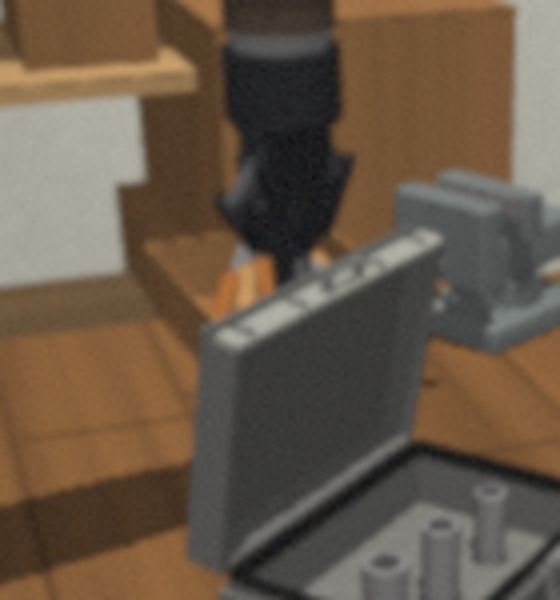

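Emit:
step_arm([
  {"x":0.3,"y":-0.4,"z":0.1,"twist":0,"jaw":0},
  {"x":0.6,"y":-0.8,"z":0.2,"twist":0,"jaw":0},
  {"x":1,"y":-1.2,"z":0.3,"twist":0,"jaw":0},
  {"x":1.3,"y":-1.6,"z":0.3,"twist":0,"jaw":0},
  {"x":1.7,"y":-2,"z":0.3,"twist":0,"jaw":0},
  {"x":2,"y":-2.4,"z":0.2,"twist":0,"jaw":0},
  {"x":2.4,"y":-2.8,"z":0.1,"twist":0,"jaw":0},
  {"x":2.7,"y":-3.2,"z":-0.1,"twist":0,"jaw":0},
  {"x":3,"y":-3.6,"z":-0.3,"twist":0,"jaw":0},
  {"x":3.3,"y":-4,"z":-0.5,"twist":0,"jaw":0},
])

```text
clock: 12.43
eef_pos: [0.476, 0.1134, 0.2196]
tool_rot: [-0.238, 0.662, 0.241, 0.669]
ft_force: [-1.0, 1.6, 1.6]
grip_width: -0.0001
```

```bash
python3 -c "
from h import *
st(); go(.045,0,.217);go(.0056,0,.1946);go(-.0255,0,.161)"
```

```text
t 12.4333 p [0.476  0.1134 0.2196] case 0.0503 0.0002 jaw 39.6 F [-1.   1.6  1.6]
shift cm [ 0.35 -0.4  -0.26]
shift cm [ 2.86 -3.43 -2.5 ]
shift cm [ 4.84 -5.83 -5.86]
```

Emit:
step_arm([
  {"x":0.3,"y":-0.4,"z":-0.2,"twist":0,"jaw":0},
  {"x":0.7,"y":-0.9,"z":-0.4,"twist":0,"jaw":0},
  {"x":1.1,"y":-1.3,"z":-0.7,"twist":0,"jaw":0},
  {"x":1.5,"y":-1.8,"z":-1,"twist":0,"jaw":0},
  {"x":1.9,"y":-2.2,"z":-1.4,"twist":0,"jaw":0},
  {"x":2.2,"y":-2.6,"z":-1.7,"twist":0,"jaw":0},
  {"x":2.5,"y":-3,"z":-2.1,"twist":0,"jaw":0},
  {"x":2.8,"y":-3.4,"z":-2.5,"twist":0,"jaw":0},
  {"x":3.1,"y":-3.7,"z":-2.9,"twist":0,"jaw":0},
  {"x":3.4,"y":-4,"z":-3.3,"twist":0,"jaw":0},
])

```text
clock: 13.27
eef_pos: [0.5103, 0.0729, 0.1862]
tool_rot: [-0.238, 0.662, 0.241, 0.669]
ft_force: [-0.0, 0.2, 2.2]
grip_width: 0.0003
```

```bash
python3 -c "
from h import *
a,_=snap('side','side9')
cv2.imwrite('pics/side9c.png',cv2.resize(a[60:230,160:330],None,fx=3.5,fy=3.5,interpolation=cv2.INTER_CUBIC)[:,:,::-1])
st(); go(-.0255,0,.161);go(-.041,0,.134)"
```

```text
t 13.3167 p [0.5103 0.0724 0.1852] case -0.0031 -0.0002 jaw 39.6 F [ 0.3  0.1 -0.3]
shift cm [ 1.41 -1.74 -2.42]
shift cm [ 2.4  -2.93 -5.12]
```

View pics/side9c.png

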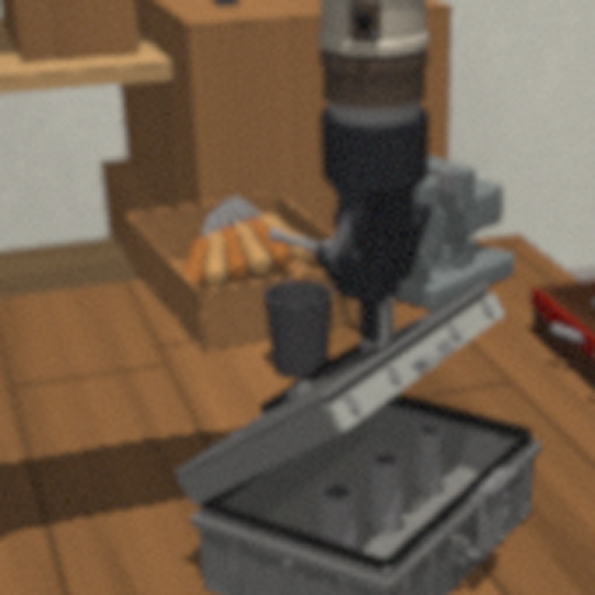

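Emit:
step_arm([
  {"x":0.3,"y":-0.4,"z":-0.3,"twist":0,"jaw":0},
  {"x":0.6,"y":-0.8,"z":-0.7,"twist":0,"jaw":0},
  {"x":1,"y":-1.2,"z":-1.1,"twist":0,"jaw":0},
  {"x":1.3,"y":-1.6,"z":-1.6,"twist":0,"jaw":0},
  {"x":1.7,"y":-2,"z":-2.1,"twist":0,"jaw":0},
  {"x":2,"y":-2.4,"z":-2.7,"twist":0,"jaw":0},
  {"x":2.3,"y":-2.8,"z":-3.2,"twist":0,"jaw":0},
  {"x":2.5,"y":-3,"z":-3.6,"twist":0,"jaw":0},
  {"x":2.7,"y":-3.3,"z":-4,"twist":0,"jaw":0},
  {"x":2.8,"y":-3.4,"z":-4.3,"twist":0,"jaw":0},
])

```text
clock: 14.15
eef_pos: [0.5386, 0.0378, 0.1417]
tool_rot: [-0.238, 0.662, 0.24, 0.669]
ft_force: [-1.1, 0.1, 1.0]
grip_width: 0.0001
```

```bash
python3 -c "
from h import *
a,_=snap('side','side10')
cv2.imwrite('pics/side10c.png',cv2.resize(a[90:260,180:350],None,fx=3.5,fy=3.5,interpolation=cv2.INTER_CUBIC)[:,:,::-1])
st(); go(-.056,0,.124)"
```

```text
t 14.2 p [0.5384 0.0378 0.1412] case -0.0477 0.0002 jaw 39.5 F [ 0.2  0.3 -0.7]
shift cm [ 0.55 -0.63 -1.72]
```

View pics/side10c.png

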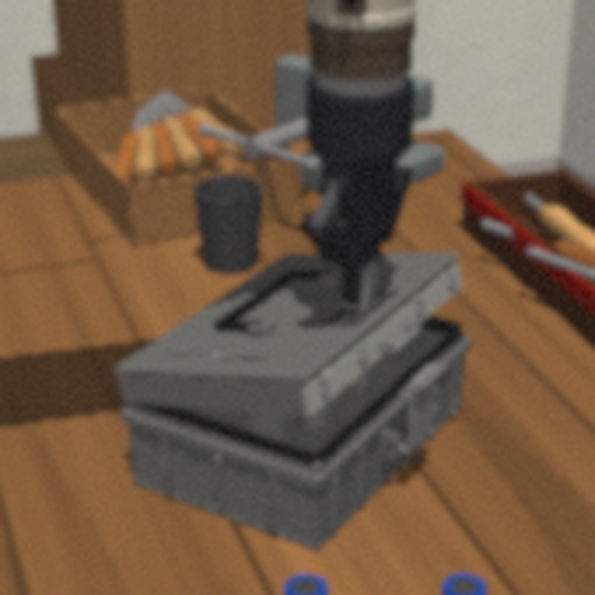

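Emit:
step_arm([
  {"x":0.1,"y":-0.1,"z":-0.3,"twist":0,"jaw":0},
  {"x":0.2,"y":-0.3,"z":-0.6,"twist":0,"jaw":0},
  {"x":0.3,"y":-0.4,"z":-0.9,"twist":0,"jaw":0},
  {"x":0.4,"y":-0.5,"z":-1.1,"twist":0,"jaw":0},
  {"x":0.5,"y":-0.6,"z":-1.3,"twist":0,"jaw":0},
])

```text
clock: 14.62
eef_pos: [0.5434, 0.0317, 0.128]
tool_rot: [-0.238, 0.662, 0.24, 0.668]
ft_force: [-0.3, 0.2, 0.4]
grip_width: 0.0001
```

```bash
python3 -c "
from h import *
st(); go(-.06,0,.118)"
```

```text
t 14.6167 p [0.5434 0.0317 0.128 ] case -0.0555 0.0002 jaw 39.5 F [-0.3  0.2  0.4]
shift cm [ 0.3  -0.33 -1.  ]
```

Emit:
step_arm([
  {"x":0.1,"y":-0.1,"z":-0.2,"twist":0,"jaw":0},
  {"x":0.1,"y":-0.2,"z":-0.4,"twist":0,"jaw":0},
  {"x":0.2,"y":-0.3,"z":-0.5,"twist":0,"jaw":0},
  {"x":0.2,"y":-0.3,"z":-0.6,"twist":0,"jaw":0},
])

```text
clock: 14.95
eef_pos: [0.5456, 0.0284, 0.1219]
tool_rot: [-0.238, 0.662, 0.24, 0.668]
ft_force: [-0.1, -1.3, 0.3]
grip_width: 0.0001
```

Emit:
step_arm([
  {"x":0.1,"y":0,"z":-0.1,"twist":0,"jaw":0},
  {"x":0.1,"y":0,"z":-0.2,"twist":0,"jaw":0},
])

```text
clock: 15.12
eef_pos: [0.5468, 0.0282, 0.1199]
tool_rot: [-0.238, 0.662, 0.24, 0.668]
ft_force: [-0.2, -1.2, 1.2]
grip_width: 0.0001
```

Emit:
step_arm([
  {"x":0,"y":0,"z":-0.1,"twist":0,"jaw":0},
  {"x":0,"y":0,"z":-0.2,"twist":0,"jaw":0},
])

```text
clock: 15.28
eef_pos: [0.547, 0.0281, 0.1179]
tool_rot: [-0.238, 0.662, 0.24, 0.669]
ft_force: [0.7, -0.2, 0.1]
grip_width: -0.0005
```

Emit:
step_arm([
  {"x":0,"y":0,"z":-0.1,"twist":0,"jaw":0},
  {"x":0,"y":0,"z":-0.2,"twist":0,"jaw":0},
])

```text
clock: 15.45
eef_pos: [0.5473, 0.028, 0.1161]
tool_rot: [-0.238, 0.662, 0.24, 0.669]
ft_force: [-0.1, -0.6, 2.6]
grip_width: -0.0
```

Emit:
step_arm([
  {"x":0,"y":0,"z":-0.1,"twist":0,"jaw":0},
  {"x":0,"y":0,"z":-0.1,"twist":0,"jaw":0},
])

```text
clock: 15.62
eef_pos: [0.5474, 0.0278, 0.1152]
tool_rot: [-0.239, 0.662, 0.239, 0.669]
ft_force: [0.1, -1.7, 1.4]
grip_width: -0.0001
```

Emit:
step_arm([
  {"x":0,"y":0,"z":-0.1,"twist":0,"jaw":0},
  {"x":0,"y":0,"z":-0.1,"twist":0,"jaw":0},
])

```text
clock: 15.78
eef_pos: [0.5476, 0.0277, 0.1144]
tool_rot: [-0.239, 0.662, 0.239, 0.669]
ft_force: [-1.2, -1.6, 3.4]
grip_width: 0.0
```

Emit:
step_arm([
  {"x":0,"y":0,"z":-0.1,"twist":0,"jaw":0},
  {"x":0,"y":0,"z":-0.1,"twist":0,"jaw":0},
])

```text
clock: 15.95
eef_pos: [0.5477, 0.0275, 0.1136]
tool_rot: [-0.239, 0.662, 0.239, 0.669]
ft_force: [-0.6, -1.7, 3.4]
grip_width: -0.0003
```

Emit:
step_arm([
  {"x":0,"y":0,"z":-0.1,"twist":0,"jaw":0},
  {"x":0,"y":0,"z":-0.1,"twist":0,"jaw":0},
])

```text
clock: 16.12
eef_pos: [0.5478, 0.0274, 0.1127]
tool_rot: [-0.239, 0.662, 0.239, 0.669]
ft_force: [-1.2, -1.4, 4.0]
grip_width: 0.0001
```

```bash
python3 -c "
from h import *
a,_=snap('side','side11')
cv2.imwrite('pics/side11c.png',cv2.resize(a[140:250,210:330],None,fx=5,fy=5,interpolation=cv2.INTER_CUBIC)[:,:,::-1])
st(); go(-.06,0,.118)"
```

```text
t 16.1667 p [0.5478 0.0274 0.1127] case -0.0617 -0.0004 jaw 39.5 F [-1.2 -1.8  4.8]
shift cm [-0.14  0.11  0.53]
```

View pics/side11c.png

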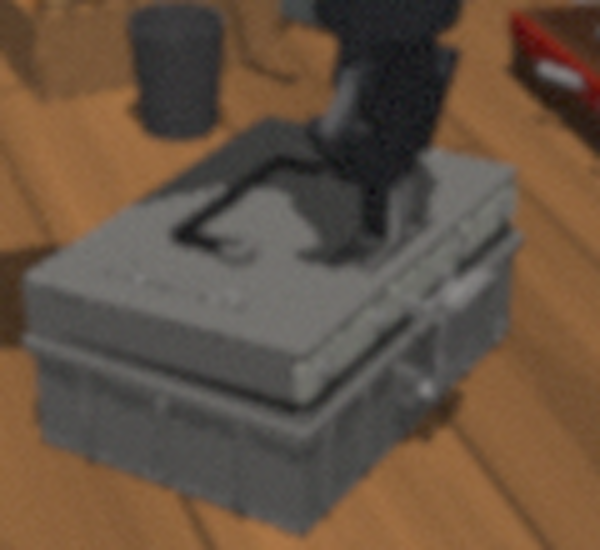

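Emit:
step_arm([
  {"x":0,"y":0,"z":-0.1,"twist":0,"jaw":0},
  {"x":0,"y":0,"z":-0.1,"twist":0,"jaw":0},
])

```text
clock: 16.33
eef_pos: [0.548, 0.0272, 0.1118]
tool_rot: [-0.239, 0.662, 0.239, 0.669]
ft_force: [-0.4, -1.4, 4.9]
grip_width: 0.0003
```

Emit:
step_arm([
  {"x":0,"y":0,"z":-0.1,"twist":0,"jaw":0},
  {"x":0,"y":0,"z":-0.1,"twist":0,"jaw":0},
])

```text
clock: 16.5
eef_pos: [0.5481, 0.0271, 0.1112]
tool_rot: [-0.239, 0.662, 0.239, 0.67]
ft_force: [-1.6, -2.2, 6.6]
grip_width: -0.0005
```

Emit:
step_arm([
  {"x":0,"y":0,"z":-0.1,"twist":0,"jaw":0},
  {"x":0,"y":0,"z":-0.1,"twist":0,"jaw":0},
])

```text
clock: 16.67
eef_pos: [0.5481, 0.027, 0.1108]
tool_rot: [-0.239, 0.661, 0.238, 0.67]
ft_force: [-2.2, -0.6, 7.7]
grip_width: 0.0003
```

Emit:
step_arm([
  {"x":0,"y":0,"z":-0.1,"twist":0,"jaw":0},
  {"x":0,"y":0,"z":-0.1,"twist":0,"jaw":0},
])

```text
clock: 16.83
eef_pos: [0.5481, 0.027, 0.1105]
tool_rot: [-0.239, 0.661, 0.238, 0.67]
ft_force: [-2.1, -2.0, 9.0]
grip_width: -0.0001
```

Emit:
step_arm([
  {"x":0,"y":0,"z":-0.1,"twist":0,"jaw":0},
  {"x":0,"y":0,"z":-0.1,"twist":0,"jaw":0},
])

```text
clock: 17.0
eef_pos: [0.5482, 0.027, 0.1105]
tool_rot: [-0.239, 0.661, 0.238, 0.67]
ft_force: [-2.6, -2.3, 9.3]
grip_width: 0.0001
```

Emit:
step_arm([
  {"x":0,"y":0,"z":-0.1,"twist":0,"jaw":0},
  {"x":0,"y":0,"z":-0.1,"twist":0,"jaw":0},
])

```text
clock: 17.17
eef_pos: [0.5481, 0.027, 0.1105]
tool_rot: [-0.239, 0.661, 0.238, 0.67]
ft_force: [-3.2, -0.8, 9.4]
grip_width: -0.0002
```

Emit:
step_arm([
  {"x":0,"y":0,"z":-0.14,"twist":0,"jaw":0},
  {"x":0,"y":0,"z":-0.14,"twist":0,"jaw":0},
])

```text
clock: 17.33
eef_pos: [0.5482, 0.027, 0.1102]
tool_rot: [-0.24, 0.66, 0.238, 0.671]
ft_force: [-2.7, -1.7, 10.0]
grip_width: -0.0
```

Emit:
step_arm([
  {"x":0,"y":0,"z":-0.14,"twist":0,"jaw":0},
  {"x":0,"y":0,"z":-0.14,"twist":0,"jaw":0},
])

```text
clock: 17.5
eef_pos: [0.5482, 0.0269, 0.11]
tool_rot: [-0.24, 0.66, 0.238, 0.671]
ft_force: [-3.9, -2.0, 11.0]
grip_width: 0.0001
```

Emit:
step_arm([
  {"x":0,"y":0,"z":-0.17,"twist":0,"jaw":0},
  {"x":0,"y":0,"z":-0.17,"twist":0,"jaw":0},
])

```text
clock: 17.67
eef_pos: [0.5482, 0.0269, 0.1097]
tool_rot: [-0.24, 0.66, 0.238, 0.671]
ft_force: [-3.6, -1.7, 12.9]
grip_width: -0.0002
```

Emit:
step_arm([
  {"x":0,"y":0,"z":-0.17,"twist":0,"jaw":0},
  {"x":0,"y":0,"z":-0.17,"twist":0,"jaw":0},
])

```text
clock: 17.83
eef_pos: [0.5483, 0.0268, 0.1095]
tool_rot: [-0.24, 0.659, 0.238, 0.672]
ft_force: [-4.3, -2.1, 12.1]
grip_width: 0.0
```

Emit:
step_arm([
  {"x":0,"y":0,"z":-0.2,"twist":0,"jaw":0},
  {"x":0,"y":0,"z":-0.2,"twist":0,"jaw":0},
])

```text
clock: 18.0
eef_pos: [0.5483, 0.0267, 0.1091]
tool_rot: [-0.24, 0.659, 0.237, 0.672]
ft_force: [-4.2, -2.0, 13.0]
grip_width: 0.0001
```

Emit:
step_arm([
  {"x":0,"y":0,"z":-0.2,"twist":0,"jaw":0},
  {"x":0,"y":0,"z":-0.2,"twist":0,"jaw":0},
])

```text
clock: 18.17
eef_pos: [0.5484, 0.0267, 0.1088]
tool_rot: [-0.24, 0.659, 0.237, 0.672]
ft_force: [-4.1, -1.1, 13.9]
grip_width: 0.0
```

Emit:
step_arm([
  {"x":0,"y":0,"z":-0.22,"twist":0,"jaw":0},
  {"x":0,"y":0,"z":-0.22,"twist":0,"jaw":0},
])

```text
clock: 18.33
eef_pos: [0.5485, 0.0266, 0.1083]
tool_rot: [-0.24, 0.658, 0.237, 0.673]
ft_force: [-4.8, -1.1, 13.0]
grip_width: -0.0001
```

Emit:
step_arm([
  {"x":0,"y":0,"z":-0.2,"twist":0,"jaw":0},
])

```text
clock: 18.42
eef_pos: [0.5485, 0.0266, 0.1083]
tool_rot: [-0.241, 0.658, 0.237, 0.673]
ft_force: [-6.3, -1.6, 17.1]
grip_width: 0.0002
```

```bash
python3 -c "
from h import *
for i in range(2):
    a,_=snap('side','side12'); st()
b=np.load('pics/side11.npz')['im']
f=lambda q:cv2.resize(q[165:235,270:330],None,fx=6,fy=8,interpolation=cv2.INTER_CUBIC)
cv2.imwrite('pics/side12c.png',np.hstack([f(b),f(a)])[:,:,::-1])
"
```

```text
t 18.4667 p [0.5485 0.0266 0.1083] case -0.0628 -0.0004 jaw 39.5 F [-4.5 -1.7 14. ]
t 18.5167 p [0.5485 0.0266 0.1083] case -0.0627 -0.0004 jaw 39.5 F [-6.2 -1.9 15.1]
```

View pics/side12c.png

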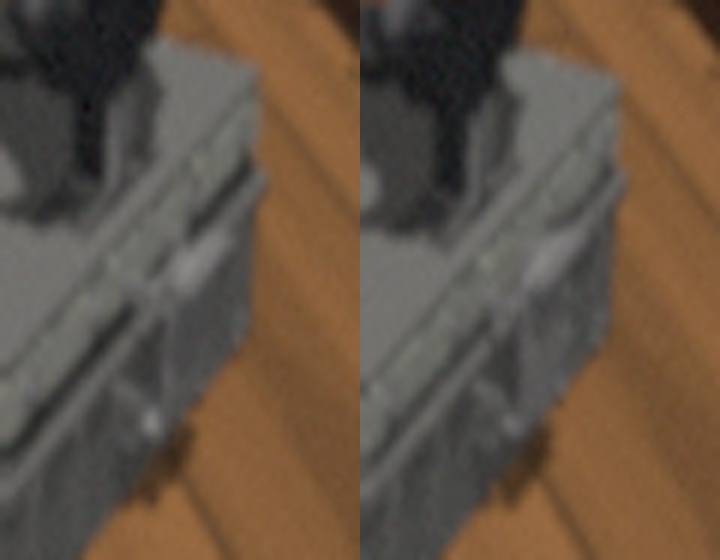

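Emit:
step_arm([
  {"x":0,"y":0,"z":0,"twist":0,"jaw":0},
  {"x":0,"y":0,"z":0,"twist":0,"jaw":0},
])

```text
clock: 18.68
eef_pos: [0.5485, 0.027, 0.1087]
tool_rot: [-0.241, 0.657, 0.237, 0.674]
ft_force: [-2.7, -0.3, 7.6]
grip_width: -0.0004
```

Emit:
step_arm([
  {"x":0,"y":0,"z":0.05,"twist":0,"jaw":0},
  {"x":0,"y":0,"z":0.05,"twist":0,"jaw":0},
])

```text
clock: 18.85
eef_pos: [0.5485, 0.0273, 0.1088]
tool_rot: [-0.24, 0.657, 0.237, 0.673]
ft_force: [-0.1, 0.4, 4.7]
grip_width: 0.0001
```

Emit:
step_arm([
  {"x":0,"y":0,"z":0.1,"twist":0,"jaw":0},
  {"x":0,"y":0,"z":0.1,"twist":0,"jaw":0},
])

```text
clock: 19.02
eef_pos: [0.5482, 0.0275, 0.1091]
tool_rot: [-0.24, 0.658, 0.238, 0.673]
ft_force: [0.3, 0.4, -0.9]
grip_width: -0.0001
```

Emit:
step_arm([
  {"x":0,"y":0,"z":0.2,"twist":0,"jaw":0},
  {"x":0,"y":0,"z":0.2,"twist":0,"jaw":0},
])

```text
clock: 19.18
eef_pos: [0.5479, 0.0276, 0.1108]
tool_rot: [-0.24, 0.658, 0.238, 0.673]
ft_force: [0.2, -0.5, 0.4]
grip_width: 0.0001
```

```bash
python3 -c "
from h import *
a,_=snap('side','side13'); st()
b=np.load('pics/side12.npz')['im']
f=lambda q:cv2.resize(q[165:235,270:330],None,fx=6,fy=8,interpolation=cv2.INTER_CUBIC)
cv2.imwrite('pics/side13c.png',np.hstack([f(b),f(a)])[:,:,::-1])
"
```

```text
t 19.2333 p [0.548  0.0276 0.1108] case -0.0617 -0.0007 jaw 39.5 F [0.5 0.3 1.1]
```

View pics/side13c.png

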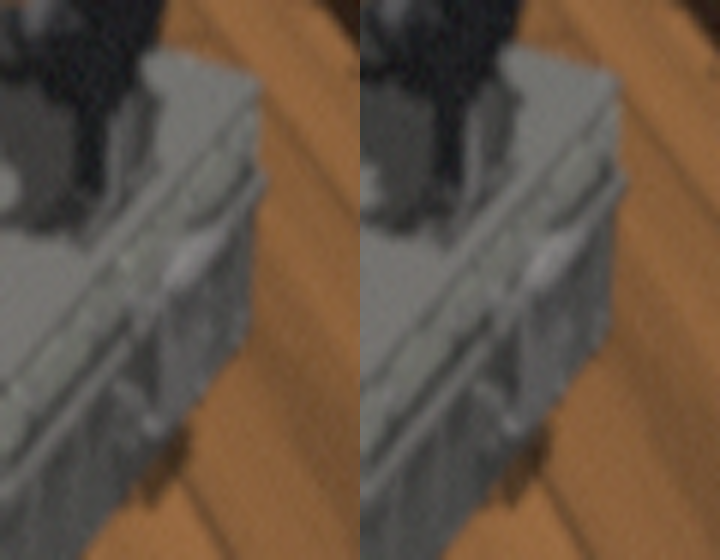

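Emit:
step_arm([
  {"x":0,"y":0,"z":-0.1,"twist":0,"jaw":0},
  {"x":0,"y":0,"z":-0.1,"twist":0,"jaw":0},
])

```text
clock: 19.4
eef_pos: [0.5478, 0.0276, 0.1095]
tool_rot: [-0.24, 0.658, 0.238, 0.673]
ft_force: [-0.3, -0.1, -1.4]
grip_width: -0.0
```

Emit:
step_arm([
  {"x":0,"y":0,"z":-0.1,"twist":0,"jaw":0},
  {"x":0,"y":0,"z":-0.1,"twist":0,"jaw":0},
])

```text
clock: 19.57
eef_pos: [0.5479, 0.0276, 0.1088]
tool_rot: [-0.24, 0.658, 0.238, 0.673]
ft_force: [0.3, 0.4, 1.8]
grip_width: 0.0
```

Emit:
step_arm([
  {"x":0,"y":0,"z":0.5,"twist":0,"jaw":0},
  {"x":0,"y":0,"z":2,"twist":0,"jaw":0},
  {"x":0,"y":0,"z":5,"twist":0,"jaw":0},
  {"x":0,"y":0,"z":9,"twist":0,"jaw":0},
  {"x":0,"y":-3,"z":12,"twist":0,"jaw":0},
  {"x":0,"y":-6.5,"z":14,"twist":0,"jaw":0},
  {"x":0,"y":-10,"z":15,"twist":0,"jaw":0},
  {"x":0,"y":-14,"z":16,"twist":0,"jaw":0},
  {"x":0,"y":-17,"z":16,"twist":0,"jaw":0},
  {"x":0,"y":-17,"z":16,"twist":0,"jaw":0},
])

```text
clock: 20.4
eef_pos: [0.548, -0.1479, 0.2698]
tool_rot: [-0.239, 0.659, 0.235, 0.674]
ft_force: [0.2, 1.1, -0.1]
grip_width: 0.0003
```

Emit:
step_arm([
  {"x":0,"y":0,"z":0,"twist":0,"jaw":0},
  {"x":0,"y":0,"z":0,"twist":0,"jaw":0},
  {"x":0,"y":0,"z":0,"twist":0,"jaw":0},
])

```text
clock: 20.65
eef_pos: [0.5479, -0.147, 0.2696]
tool_rot: [-0.239, 0.659, 0.235, 0.674]
ft_force: [-0.3, 0.6, 0.2]
grip_width: 0.0001
```

```bash
python3 -c "
from h import *
a,_=snap('side','side14'); t,_=snap('top','top14'); st()
b=np.load('pics/side12.npz')['im']
f=lambda q:cv2.resize(q[165:235,270:330],None,fx=6,fy=8,interpolation=cv2.INTER_CUBIC)
cv2.imwrite('pics/side14c.png',np.hstack([f(b),f(a)])[:,:,::-1])
d=np.load('pics/top14.npz')['d']; H,W=d.shape; vv,uu=np.mgrid[:H,:W]; X=pts('top',np.c_[uu.ravel(),vv.ravel()],d.ravel()).reshape(H,W,3)
x=(X[...,:2]-C)@ex;y=(X[...,:2]-C)@ey
for lo in (-.08,-.07,-.06,-.03,0.06,.07,.075):
  m=(x>lo)&(x<lo+.01)&(abs(y)>.05)&(abs(y)<.11)&(X[...,2]>.05); print(lo,m.sum(),np.median(X[m][:,2]).round(4))
"
```

```text
t 20.75 p [ 0.548  -0.1466  0.2696] case -0.1959 0.1103 jaw 39.2 F [ 0.1 -0.   0.2]
-0.08 165 0.1077
-0.07 159 0.1074
-0.06 162 0.1071
-0.03 163 0.1068
0.06 166 0.1041
0.07 166 0.1039
0.075 168 0.1038
```

View pics/side14c.png

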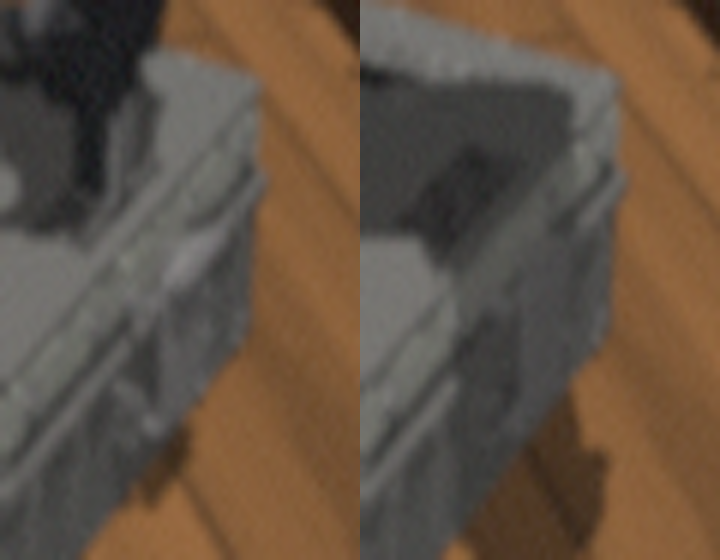

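View pics/top14.png

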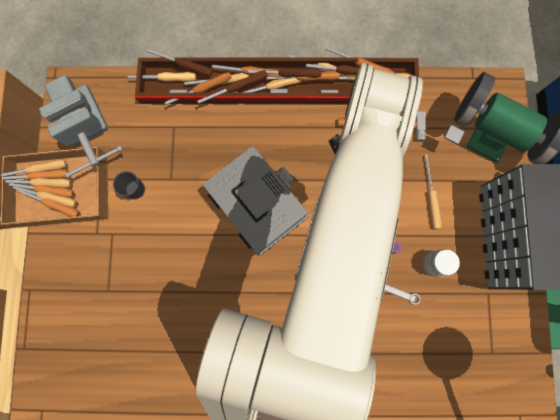

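Emit:
step_arm([
  {"x":-3,"y":-3,"z":1,"twist":0,"jaw":0},
  {"x":-6,"y":-6,"z":2,"twist":0,"jaw":0},
  {"x":-9,"y":-9,"z":3,"twist":0,"jaw":0},
  {"x":-12,"y":-12,"z":4,"twist":0,"jaw":0},
  {"x":-15,"y":-15,"z":5,"twist":0,"jaw":0},
  {"x":-17,"y":-18,"z":6,"twist":0,"jaw":0},
  {"x":-19,"y":-21,"z":6,"twist":0,"jaw":0},
  {"x":-20,"y":-23,"z":6,"twist":0,"jaw":0},
  {"x":-20,"y":-23,"z":6,"twist":0,"jaw":0},
  {"x":-20,"y":-23,"z":6,"twist":0,"jaw":0},
])

```text
clock: 21.58
eef_pos: [0.3478, -0.3766, 0.3294]
tool_rot: [-0.239, 0.658, 0.235, 0.674]
ft_force: [-0.3, 0.8, 0.1]
grip_width: 0.0002
```

```bash
python3 -c "
from h import *
a,_=snap('side','side15'); t,_=snap('top','top15'); st()
b=np.load('pics/side0.npz')['im'];t0=np.load('pics/top0.npz')['im']
f=lambda q:cv2.resize(q[165:235,260:330],None,fx=5.5,fy=5.5,interpolation=cv2.INTER_CUBIC)
g=lambda q:cv2.resize(q[155:205,265:315],None,fx=4,fy=4,interpolation=cv2.INTER_CUBIC)
A=np.hstack([f(b),f(a)]);B=np.hstack([g(t0),g(t)]);B=cv2.copyMakeBorder(B,0,0,0,A.shape[1]-B.shape[1],cv2.BORDER_CONSTANT)
cv2.imwrite('pics/fin.png',np.vstack([A,B])[:,:,::-1])
d=np.load('pics/top15.npz')['d']; H,W=d.shape; vv,uu=np.mgrid[:H,:W]; X=pts('top',np.c_[uu.ravel(),vv.ravel()],d.ravel()).reshape(H,W,3)
x=(X[...,:2]-C)@ex;y=(X[...,:2]-C)@ey
m=(x>-.083)&(x<.083)&(abs(y)>.06)&(abs(y)<.11)&(X[...,2]>.09)
k=np.polyfit(x[m],X[...,2][m],1);print('lid',-k[0],k[1])
"
```

```text
t 21.6833 p [ 0.3486 -0.3754  0.3294] case -0.2454 0.4098 jaw 39.3 F [-1.   1.3  0.2]
lid 0.025239776827016894 0.10613828703671031
```

View pics/fin.png

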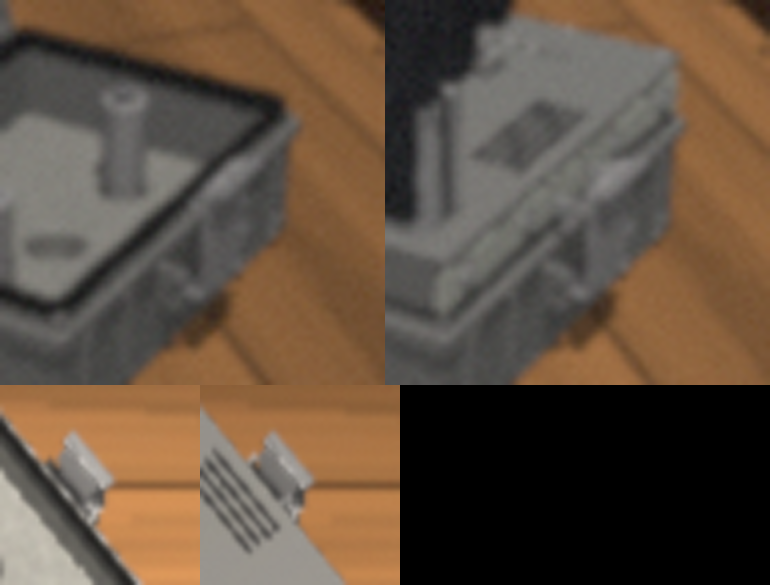

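View pics/side15.png

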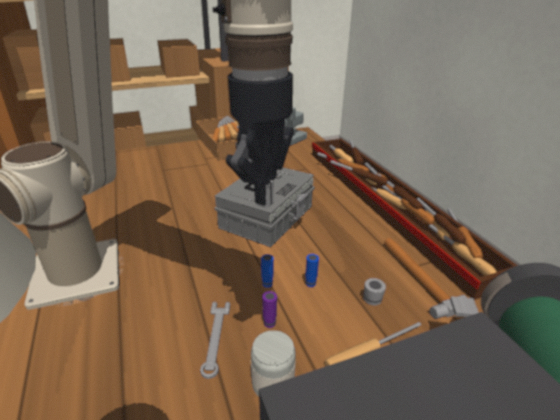

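```bash
python3 -c "
from h import *
print(bot.job_done()); st()"
```

```text
the job is handed in; nothing more can be done
None
the job is handed in; nothing more can be done
```

The socket is in its well and the lid is shut. I handed the job in at about 21.7 s of the 70 s allowed, and no verdict was reported.

- **Socket:** I gripped the plain steel socket (not the blue or purple ones) in its upper half and lowered it into the middle well until it touched bottom at about 12 N. Before closing the lid, the top camera put it at (0.514, 0.066), within about 1 mm of the well centre I had measured. Its top was about 88–90 mm above the bench, against the expected 90 mm.
- **Lid:** I swung it over slowly with closed fingers, with 1–5 N readings until it met the seal. I then pressed the pad in small steps, up to about 17 N vertical (roughly 18 N in all) against the 28 N limit.
- **Catch:** The force drop at the snap was faint, about 1 N, so I tested it another way. On easing off, the force vanished within 1 mm. Touching down again met the pad at the same height, so the seal had not lifted the lid.
- **Last checks:** With the arm clear, the lid measured 0.025 rad twice, about 1 s apart, and did not move. That is inside the latched range of 0.002–0.046 rad.
- **Uncertain:** The pictures of the catch were too coarse to show the nose over the keeper, so the latching rests on the force and height evidence. I saw no other tool or socket moved, but I did not measure their positions again.

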